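Clear the collecting rod of the screwdriving station and secure the carrier

ROBOT

A 7-joint arm with a two-finger parallel gripper is mounted at the origin on the work surface. World frame = base frame: x ahead of the robot, y to its left, z up, the work surface at z = 0. Lengths are in m, angles in rad, forces in N, time in s.
With the tool pointing down it reaches from about 0.35 to 0.9 m from the base axis. Payload 7.2 kg.
Tool frame: the origin (TCP) lies midway between the tips of the shut fingers; the grasp point (between the pads) lies 19 mm behind it; z points along the fingers, x is the direction in which the jaws open and shut, and the axes are right-handed (so a half turn about z gives the same grasp; the last joint's range is limited). The gripper opens to 88 mm and grips with 3 to 60 N. Pads are 20 mm wide; open, the fingers measure 115 mm over their backs; the gripper's body (75 mm by 178 mm) begins 61 mm behind the grasp point.
Start: joints at [-1.406, 0.411, -0.013, 1.596, 0.006, 1.134, -0.082], TCP at [0.144, 0.608, 0.223] pointing down, gripper open.
Joint ranges: [-2.95, 2.95], [-0.29, 1.99], [-1.47, 1.44], [0.14, 2.54], [-1.03, 4.17], [0.13, 1.85], [-2.86, 2.86]. Speed limits (rad/s): [2.39, 2.39, 3.01, 3.01, 3.14, 3.14, 3.14].

INTERFACE

Orientations are given as a unit quaternion [x, y, z, w].
In Python, from station import env, vision, workorder, nets gives the robot as it stands. The module is installed in compiled form; this text tells all that it offers.
- The arm moves only by the tool apply_moves, never from a script. Its argument "deltas" is a list of rows, each an object with "dp": the shift along the tool's x, y, z in units of 0.25 m (1.0 is 0.25 m), a list of three; "rotation": the turn, a rotation vector about the tool's x, y, z in units of 180 degrees (1.0 is 180 degrees), a list of three; "claw": the opening, from -1 (shut) to 1 (fully open). A call has exactly 5 rows; each row shifts and turns the commanded pose from where the row before left it, along the tool's axes as they then stand; what a row does not reach is not made up. A row lasts 1/8 s, in which the tool goes at most 62.5 mm and 10.7 degrees, less where a joint would pass 70% of its speed; a pose out of reach is approached as far as the arm can. A call with a number of a shift or a turn outside -1 to 1 is refused whole. A call with a gripper value outside its range is refused whole. The fingers move at their own pace and stop on an object; the grip force is fixed at half the most. Time passes only in rows, so rows that do not move let the fingers close, or fill a call up. It gives the time, the measured TCP pose, the force and the opening at its end, in the units of the state.
- env.get_obs(): the state, without advancing time (a new reading comes with each control period).
- vision.snapshot(name): name is "side" or "top" or "wrist"; returns a dict with "image" (400x640x3 uint8, red, green, blue), "range_z" (400x640 float32, m along the optical axis (not along the pixel's ray), 0 where there is no reading), "mtx" (3x3 intrinsics, pixels), "R" (3x3) and "t" (3): a world point X has camera coordinates R X + t; the wrist camera has in their place "tool_from_camera" (4x4, takes a point from camera to tool coordinates, whose origin is the TCP and whose axes are the tool frame's). Camera axes: x right, y down, z forward; pixel columns grow to the right and rows downward; lengths in m; the calibration is good to about 2 mm. A picture is of the moment at which its call begins: read the wrist's pose just before it.
- workorder.sign_off(): hands the job in, once; it reports no verdict.
Trained networks look in a picture, given as the dict that the camera call returned (one of the last four; its "shot" number tells which), for a name from the list of things; names that differ only in an ending like _2 or _b are one class to them, and where a whole thing is asked for, a point or a joint stands for the part that bears it (a point fixed in the world has none). Each returns a list of dicts, best first, with "score" (0 to 1); they miss things now and then, are a little off and sometimes report something else, mostly with a low value. They report only what shows in the picture. A call takes as long as a camera call. They do not tell look-alikes from the thing itself.
- nets.spot_in(picture, label): "bbox" ([centre column, centre row, width, height] in pixels, round what is visible of it).
- nets.silhouettes(picture, label): "region" (400x640 bool, what is visible of it) and "bbox" ([centre column, centre row, width, height] in pixels, round what is visible of it).
The state is a dict: "t": time; "joints": joint angles; "joint_velocities": joint speeds; "effort": joint torques, N m; "tcp_pos": TCP position; "tool_rot": TCP orientation; "force": force on the tool from outside, world axes, zero at the start; "ft_torque": the same for the moment, N m; "grip_width": finger opening in m.
Only numpy, scipy, OpenCV 4.12 (cv2) and the standard library are available. Lean on these libraries where they do the work, as an engineer would, in place of code of your own. Each camera call takes 0.05 s, during which the arm holds its last target. There are 200 camera calls.

TASK

Slide every finished clamp block off the open end of the collecting rod and set each one in a cell of its own in the carrier, sitting flat on the cell's floor. When all of them are in, swing the carrier's yellow hold-down bar over until its end rests in the catch, and let go; leave the other things on the table where they are.

Things in the scene. Friction and masses are not known exactly. Their poses are not given: they have to be found in the camera images.
- block1_c (a point): centre of an aluminium clamp block (None if absent): 40 mm along its x, 30 along its y, 46 along its z, 0.1 to 0.15 kg, with a 22 mm bore right through along y, the bore's centre 6 mm above (+z) the block's. At the start it hangs upright on the rod, the bore's roof resting on it, its centre 9 mm below the rod's axis, its y along the rod; it can leave only over the open end
- block2_c (a point): centre of a clamp block exactly like block1 (None if absent: three to five of the five blocks are there, at varied distances along the rod)
- block3_c (a point): centre of a clamp block exactly like block1 (None if absent: three to five of the five blocks are there, at varied distances along the rod)
- block4_c (a point): centre of a clamp block exactly like block1 (None if absent: three to five of the five blocks are there, at varied distances along the rod)
- block5_c (a point): centre of a clamp block exactly like block1 (None if absent: three to five of the five blocks are there, at varied distances along the rod)
- rod_root (a point): point on the axis of the collecting rod where it leaves its upright: a bright steel rod, 16 mm diameter, level, axis 100 mm above the table. Upright (56 mm wide across the rod, 126 mm high) and grey foot (100 x 80 x 14 mm) are fixed. The rod runs along this point's +y axis to its open end
- rod_end (a point): centre of the rod's open end face, 242 mm from rod_root along y; nothing blocks it
- carrier: black and grey carrier fixed to the table, 140 mm along x, 240 along y, origin at the centre of its underside, z up. Six open cells, 54 mm along x by 50 along y inside, floor 6 mm above the table, walls 10 mm above the floor (4 mm thick; 12 mm rib between the two columns). Hinge lugs (70 mm high) at its +y end, a 72 mm high catch at its -y end
- cell1 (a point): centre of the floor of a cell, at x = -33, y = -54 mm in the carrier; axes as the carrier's, z up
- cell2 (a point): centre of the floor of a cell, at x = -33, y = +0 mm in the carrier; axes as the carrier's, z up
- cell3 (a point): centre of the floor of a cell, at x = -33, y = +54 mm in the carrier; axes as the carrier's, z up
- cell4 (a point): centre of the floor of a cell, at x = +33, y = -54 mm in the carrier; axes as the carrier's, z up
- cell5 (a point): centre of the floor of a cell, at x = +33, y = +0 mm in the carrier; axes as the carrier's, z up
- cell6 (a point): centre of the floor of a cell, at x = +33, y = +54 mm in the carrier; axes as the carrier's, z up
- bar_hinge (a point): middle of the hinge pin of the carrier's yellow hold-down bar, at x = 0, y = +100 mm in the carrier, 59 mm above the table; axes are the carrier's, the pin lies along x
- bar (a joint): angle (rad) of the yellow hold-down bar: 0 closed (level, pointing to the carrier's -y, its end in the catch), growing as it swings up; 1.57 upright; it starts leaning back beyond that, stop at 2.1. Stiff hinge (0.26 N m): the bar stays where it is left. 6 mm thick, 250 mm long from the pin, 44 mm wide, 24 from 185 mm on. Closed, its underside is 56 mm above the table
- bar_tab (a point): middle of the black rubber-covered end of the bar (24 mm wide along x, 7 mm thick), 228 mm from the hinge pin, beyond the catch: the place to take hold of it. The catch is a fork with a seat, 198 mm from the pin, 14 mm long, 46 mm across its ears
- jig: black rectangular screw jig, 90 x 70 x 30 mm, studded with screw heads; origin at the centre of its underside; not part of the job
- screwbox: small open red box of brass screws, 85 x 65 x 32 mm; origin at the centre of its underside; not part of the job
- glue: small white bottle with a red cap, 32 mm diameter, 75 mm tall, standing; origin at the centre of its underside; not part of the job
- driver: screwdriver 170 mm long, lying flat; origin near its middle, underside; not part of the job
- spanner: steel spanner 140 mm long, lying flat; origin near its middle, underside; not part of the job
- mug: white mug, 76 mm diameter, 90 mm tall; origin at the centre of its underside; not part of the job
- gauge: brass cylinder (gauge plug) 36 mm diameter, 40 mm tall, standing; origin at the centre of its underside; not part of the job
Not all that is in view belongs to the job. Leave any purple or turquoise look-alike of the part that bears block3_c alone.

How it is judged:
On the way, in this order (a step that is already met when the one before it is completed fails the run):
1. every block present sits flat in a cell of its own, with the bar still open ((angle between the x axis of block1_c and the z axis of cell1, either way round below 0.12 rad or angle between the y axis of block1_c and the z axis of cell1, either way round below 0.12 rad or angle between the z axis of block1_c and the z axis of cell1, either way round below 0.12 rad) and ((horizontal distance between block1_c and cell1 below 0.016 m and z of block1_c in the frame of cell1 below 0.027 m) or (horizontal distance between block1_c and cell2 below 0.016 m and z of block1_c in the frame of cell2 below 0.027 m) or (horizontal distance between block1_c and cell3 below 0.016 m and z of block1_c in the frame of cell3 below 0.027 m) or (horizontal distance between block1_c and cell4 below 0.016 m and z of block1_c in the frame of cell4 below 0.027 m) or (horizontal distance between block1_c and cell5 below 0.016 m and z of block1_c in the frame of cell5 below 0.027 m) or (horizontal distance between block1_c and cell6 below 0.016 m and z of block1_c in the frame of cell6 below 0.027 m)) and (angle between the x axis of block2_c and the z axis of cell1, either way round below 0.12 rad or angle between the y axis of block2_c and the z axis of cell1, either way round below 0.12 rad or angle between the z axis of block2_c and the z axis of cell1, either way round below 0.12 rad) and ((horizontal distance between block2_c and cell1 below 0.016 m and z of block2_c in the frame of cell1 below 0.027 m) or (horizontal distance between block2_c and cell2 below 0.016 m and z of block2_c in the frame of cell2 below 0.027 m) or (horizontal distance between block2_c and cell3 below 0.016 m and z of block2_c in the frame of cell3 below 0.027 m) or (horizontal distance between block2_c and cell4 below 0.016 m and z of block2_c in the frame of cell4 below 0.027 m) or (horizontal distance between block2_c and cell5 below 0.016 m and z of block2_c in the frame of cell5 below 0.027 m) or (horizontal distance between block2_c and cell6 below 0.016 m and z of block2_c in the frame of cell6 below 0.027 m)) and (angle between the x axis of block3_c and the z axis of cell1, either way round below 0.12 rad or angle between the y axis of block3_c and the z axis of cell1, either way round below 0.12 rad or angle between the z axis of block3_c and the z axis of cell1, either way round below 0.12 rad) and ((horizontal distance between block3_c and cell1 below 0.016 m and z of block3_c in the frame of cell1 below 0.027 m) or (horizontal distance between block3_c and cell2 below 0.016 m and z of block3_c in the frame of cell2 below 0.027 m) or (horizontal distance between block3_c and cell3 below 0.016 m and z of block3_c in the frame of cell3 below 0.027 m) or (horizontal distance between block3_c and cell4 below 0.016 m and z of block3_c in the frame of cell4 below 0.027 m) or (horizontal distance between block3_c and cell5 below 0.016 m and z of block3_c in the frame of cell5 below 0.027 m) or (horizontal distance between block3_c and cell6 below 0.016 m and z of block3_c in the frame of cell6 below 0.027 m)) and (angle between the x axis of block4_c and the z axis of cell1, either way round below 0.12 rad or angle between the y axis of block4_c and the z axis of cell1, either way round below 0.12 rad or angle between the z axis of block4_c and the z axis of cell1, either way round below 0.12 rad) and ((horizontal distance between block4_c and cell1 below 0.016 m and z of block4_c in the frame of cell1 below 0.027 m) or (horizontal distance between block4_c and cell2 below 0.016 m and z of block4_c in the frame of cell2 below 0.027 m) or (horizontal distance between block4_c and cell3 below 0.016 m and z of block4_c in the frame of cell3 below 0.027 m) or (horizontal distance between block4_c and cell4 below 0.016 m and z of block4_c in the frame of cell4 below 0.027 m) or (horizontal distance between block4_c and cell5 below 0.016 m and z of block4_c in the frame of cell5 below 0.027 m) or (horizontal distance between block4_c and cell6 below 0.016 m and z of block4_c in the frame of cell6 below 0.027 m)) and (angle between the x axis of block5_c and the z axis of cell1, either way round below 0.12 rad or angle between the y axis of block5_c and the z axis of cell1, either way round below 0.12 rad or angle between the z axis of block5_c and the z axis of cell1, either way round below 0.12 rad) and ((horizontal distance between block5_c and cell1 below 0.016 m and z of block5_c in the frame of cell1 below 0.027 m) or (horizontal distance between block5_c and cell2 below 0.016 m and z of block5_c in the frame of cell2 below 0.027 m) or (horizontal distance between block5_c and cell3 below 0.016 m and z of block5_c in the frame of cell3 below 0.027 m) or (horizontal distance between block5_c and cell4 below 0.016 m and z of block5_c in the frame of cell4 below 0.027 m) or (horizontal distance between block5_c and cell5 below 0.016 m and z of block5_c in the frame of cell5 below 0.027 m) or (horizontal distance between block5_c and cell6 below 0.016 m and z of block5_c in the frame of cell6 below 0.027 m)) and value of joint bar above 0.5 rad), for 0.3 s.
2. the hold-down bar lies in its catch (value of joint bar below 0.03 rad), for 0.3 s.
At the end, for the whole second after the job is handed in: Every block present sits flat (on any face, within 0.12 rad) on the floor of a cell of its own, its centre within 16 mm of the cell's centre seen from above and no more than 27 mm over the floor, and the hold-down bar is closed to within 0.03 rad ((angle between the x axis of block1_c and the z axis of cell1, either way round below 0.12 rad or angle between the y axis of block1_c and the z axis of cell1, either way round below 0.12 rad or angle between the z axis of block1_c and the z axis of cell1, either way round below 0.12 rad) and ((horizontal distance between block1_c and cell1 below 0.016 m and z of block1_c in the frame of cell1 below 0.027 m) or (horizontal distance between block1_c and cell2 below 0.016 m and z of block1_c in the frame of cell2 below 0.027 m) or (horizontal distance between block1_c and cell3 below 0.016 m and z of block1_c in the frame of cell3 below 0.027 m) or (horizontal distance between block1_c and cell4 below 0.016 m and z of block1_c in the frame of cell4 below 0.027 m) or (horizontal distance between block1_c and cell5 below 0.016 m and z of block1_c in the frame of cell5 below 0.027 m) or (horizontal distance between block1_c and cell6 below 0.016 m and z of block1_c in the frame of cell6 below 0.027 m)) and (angle between the x axis of block2_c and the z axis of cell1, either way round below 0.12 rad or angle between the y axis of block2_c and the z axis of cell1, either way round below 0.12 rad or angle between the z axis of block2_c and the z axis of cell1, either way round below 0.12 rad) and ((horizontal distance between block2_c and cell1 below 0.016 m and z of block2_c in the frame of cell1 below 0.027 m) or (horizontal distance between block2_c and cell2 below 0.016 m and z of block2_c in the frame of cell2 below 0.027 m) or (horizontal distance between block2_c and cell3 below 0.016 m and z of block2_c in the frame of cell3 below 0.027 m) or (horizontal distance between block2_c and cell4 below 0.016 m and z of block2_c in the frame of cell4 below 0.027 m) or (horizontal distance between block2_c and cell5 below 0.016 m and z of block2_c in the frame of cell5 below 0.027 m) or (horizontal distance between block2_c and cell6 below 0.016 m and z of block2_c in the frame of cell6 below 0.027 m)) and (angle between the x axis of block3_c and the z axis of cell1, either way round below 0.12 rad or angle between the y axis of block3_c and the z axis of cell1, either way round below 0.12 rad or angle between the z axis of block3_c and the z axis of cell1, either way round below 0.12 rad) and ((horizontal distance between block3_c and cell1 below 0.016 m and z of block3_c in the frame of cell1 below 0.027 m) or (horizontal distance between block3_c and cell2 below 0.016 m and z of block3_c in the frame of cell2 below 0.027 m) or (horizontal distance between block3_c and cell3 below 0.016 m and z of block3_c in the frame of cell3 below 0.027 m) or (horizontal distance between block3_c and cell4 below 0.016 m and z of block3_c in the frame of cell4 below 0.027 m) or (horizontal distance between block3_c and cell5 below 0.016 m and z of block3_c in the frame of cell5 below 0.027 m) or (horizontal distance between block3_c and cell6 below 0.016 m and z of block3_c in the frame of cell6 below 0.027 m)) and (angle between the x axis of block4_c and the z axis of cell1, either way round below 0.12 rad or angle between the y axis of block4_c and the z axis of cell1, either way round below 0.12 rad or angle between the z axis of block4_c and the z axis of cell1, either way round below 0.12 rad) and ((horizontal distance between block4_c and cell1 below 0.016 m and z of block4_c in the frame of cell1 below 0.027 m) or (horizontal distance between block4_c and cell2 below 0.016 m and z of block4_c in the frame of cell2 below 0.027 m) or (horizontal distance between block4_c and cell3 below 0.016 m and z of block4_c in the frame of cell3 below 0.027 m) or (horizontal distance between block4_c and cell4 below 0.016 m and z of block4_c in the frame of cell4 below 0.027 m) or (horizontal distance between block4_c and cell5 below 0.016 m and z of block4_c in the frame of cell5 below 0.027 m) or (horizontal distance between block4_c and cell6 below 0.016 m and z of block4_c in the frame of cell6 below 0.027 m)) and (angle between the x axis of block5_c and the z axis of cell1, either way round below 0.12 rad or angle between the y axis of block5_c and the z axis of cell1, either way round below 0.12 rad or angle between the z axis of block5_c and the z axis of cell1, either way round below 0.12 rad) and ((horizontal distance between block5_c and cell1 below 0.016 m and z of block5_c in the frame of cell1 below 0.027 m) or (horizontal distance between block5_c and cell2 below 0.016 m and z of block5_c in the frame of cell2 below 0.027 m) or (horizontal distance between block5_c and cell3 below 0.016 m and z of block5_c in the frame of cell3 below 0.027 m) or (horizontal distance between block5_c and cell4 below 0.016 m and z of block5_c in the frame of cell4 below 0.027 m) or (horizontal distance between block5_c and cell5 below 0.016 m and z of block5_c in the frame of cell5 below 0.027 m) or (horizontal distance between block5_c and cell6 below 0.016 m and z of block5_c in the frame of cell6 below 0.027 m)) and value of joint bar below 0.03 rad); the robot touches nothing.
It fails at once if another thing on the table is moved more than 30 mm (distance of any of jig, screwbox, glue, driver, spanner, mug, gauge from where it was at the start of the episode above 0.03 m).
Of block1, block2, block3, block4, block5 only 3 to 5 are there at a start; the rules pass over those that are not, and their reading is None.
At some moment in a run one of block1, block2, block3, block4, block5 may be knocked a few centimetres aside while the robot is not near it.
Once in a run the grip may slacken for a moment while it holds something.
It also fails if it takes over 210 s, if anything falls off the work surface, if the arm or the gripper's body presses on something with over 40 N, if the wrist force passes 120 N, or if a joint passes its speed limit or range.

## Working session

There is one attempt and no reset: what is moved stays moved. The work goes in short steps, Python scripts to look and compute and a tool call to move; the robot and the scene stay as the last step left them, time stands still between calls to the robot, and variables do not carry over. Pictures are saved under pics/ and viewed, about 12 in all and at most 16, crops included, and the job is handed in when it is done.

Besides the shell and the picture viewer there is one more tool, called after "Request:" by a JSON object that holds its "fn" and its "kwargs". apply_moves: Moves the arm, as the interface text tells. Shifts and turns lie within -1 to 1; 1 stands for 0.25 m of shift or 180 degrees of turn. Its arguments: {"type":"object","properties":{"deltas":{"type":"array","items":{"type":"object","properties":{"dp":{"type":"array","items":{"type":"number","minimum":-1,"maximum":1}},"rotation":{"type":"array","items":{"type":"number","minimum":-1,"maximum":1}},"claw":{"type":"number"}}}}},"required":["deltas"]}

```bash
mkdir -p pics; cat > h.py <<'E'
import numpy as np, cv2
from scipy.spatial.transform import Rotation as Ro
from station import env, vision, workorder, nets
def snap(n):
    o=env.get_obs(); p=vision.snapshot(n)
    if n=='wrist':
        T=np.eye(4);T[:3,:3]=Ro.from_quat(o['tool_rot']).as_matrix();T[:3,3]=o['tcp_pos']
        p['W']=T@p['tool_from_camera']
    else:
        W=np.eye(4);W[:3,:3]=p['R'].T;W[:3,3]=-p['R'].T@p['t'];p['W']=W
    return p
def cloud(p):
    z=p['range_z'];K=p['mtx'];v,u=np.mgrid[:z.shape[0],:z.shape[1]]
    c=np.stack([(u-K[0,2])/K[0,0]*z,(v-K[1,2])/K[1,1]*z,z],-1)
    w=c@p['W'][:3,:3].T+p['W'][:3,3]; w[z<=0]=np.nan
    return w
def save(p,f,crop=None,s=1):
    im=p['image'][...,::-1]
    if crop: im=im[crop[1]:crop[3],crop[0]:crop[2]]
    cv2.imwrite('pics/'+f,cv2.resize(im,None,fx=s,fy=s,interpolation=cv2.INTER_CUBIC))
E
python3 - <<'E'
from h import *
o=env.get_obs();print({k:np.round(v,3) for k,v in o.items()})
ims=[]
for n in('top','side'):
    p=snap(n);w=cloud(p);save(p,n+'0.png')
    for l in('block1_c','carrier','rod_root','bar','jig','screwbox','glue','driver','spanner','mug','gauge'):
        for d in nets.silhouettes(p,l)[:6]:
            if d['score']>.2:
                q=w[d['region']]; print(n,l,round(d['score'],2),np.round(d['bbox']),np.round(np.nanmedian(q,0),3),np.round(np.nanmax(q[:,2]),3))
E
```

```text
{'t': np.float64(0.0), 'joints': array([-1.406,  0.412, -0.013,  1.597,  0.006,  1.134, -0.082]), 'joint_velocities': array([ 0.   ,  0.   ,  0.001, -0.001,  0.   ,  0.001, -0.   ]), 'effort': array([-1.0000e-03, -5.8796e+01,  6.4100e-01, -2.9107e+01, -5.4000e-02,
        1.8000e-02,  0.0000e+00]), 'tcp_pos': array([0.144, 0.608, 0.222]), 'tool_rot': array([ 0.784,  0.62 , -0.001,  0.001]), 'force': array([ 0.271,  0.454, -0.74 ]), 'ft_torque': array([ 0.032,  0.033, -0.047]), 'grip_width': np.float64(0.088)}
top block1_c 0.33 [197. 197. 184.  75.] [0.537 0.192 0.009] 0.303
top carrier 0.97 [199. 197. 181.  70.] [0.537 0.191 0.009] 0.303
top rod_root 0.77 [411. 210. 121.  49.] [ 0.489 -0.352  0.097] 0.13
top bar 0.65 [151. 185.  89.  47.] [0.545 0.287 0.191] 0.303
top bar 0.32 [198. 199. 183.  73.] [0.537 0.191 0.009] 0.303
top jig 0.8 [313. 135.  36.  41.] [ 0.692 -0.034  0.03 ] 0.04
top screwbox 0.6 [250. 124.  38.  38.] [0.734 0.126 0.008] 0.037
top glue 0.62 [191. 142.  20.  18.] [0.674 0.264 0.05 ] 0.078
top glue 0.57 [199. 198. 182.  70.] [0.537 0.189 0.009] 0.303
top glue 0.26
[... 547 characters left out ...]
.  34.  65.] [ 0.518 -0.351  0.089] 0.13
side rod_root 0.38 [356. 160.  20.  23.] [ 0.469 -0.16   0.106] 0.119
side bar 0.67 [294. 275.  31.  64.] [0.545 0.29  0.184] 0.303
side jig 0.64 [260. 210.  43.  35.] [ 0.692 -0.021  0.03 ] 0.042
side screwbox 0.97 [231. 254.  38.  36.] [0.733 0.118 0.014] 0.037
side glue 0.72 [234. 304.  20.  28.] [0.676 0.277 0.046] 0.079
side driver 0.6 [311. 274.  85. 109.] [0.529 0.203 0.01 ] 0.303
side driver 0.51 [263. 167.  29.  17.] [ 0.723 -0.203  0.022] 0.029
side spanner 0.78 [364. 176.  38.  21.] [ 0.445 -0.214  0.007] 0.012
side mug 0.59 [279. 125.  28.  39.] [ 0.709 -0.342  0.062] 0.096
side gauge 0.61 [364. 216.  11.  24.] [ 0.436 -0.04   0.033] 0.046
```

```bash
python3 - <<'E'
import cv2,numpy as np
a=cv2.imread('pics/top0.png')[90:260,90:490];b=cv2.imread('pics/side0.png')[90:350,200:420]
a=cv2.resize(a,(800,340));b=cv2.resize(b,None,fx=1,fy=1)
c=np.zeros((600,800,3),'u1'.replace('u1','uint8'));c[:340]=a;c[340:600,:220]=b
t=cv2.imread('pics/top0.png')[180:250,330:490];c[345:345+227,240:760]=cv2.resize(t,(520,227),interpolation=cv2.INTER_CUBIC)
cv2.imwrite('pics/a.png',c)
E
```

```text
(no output)
```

View pics/a.png

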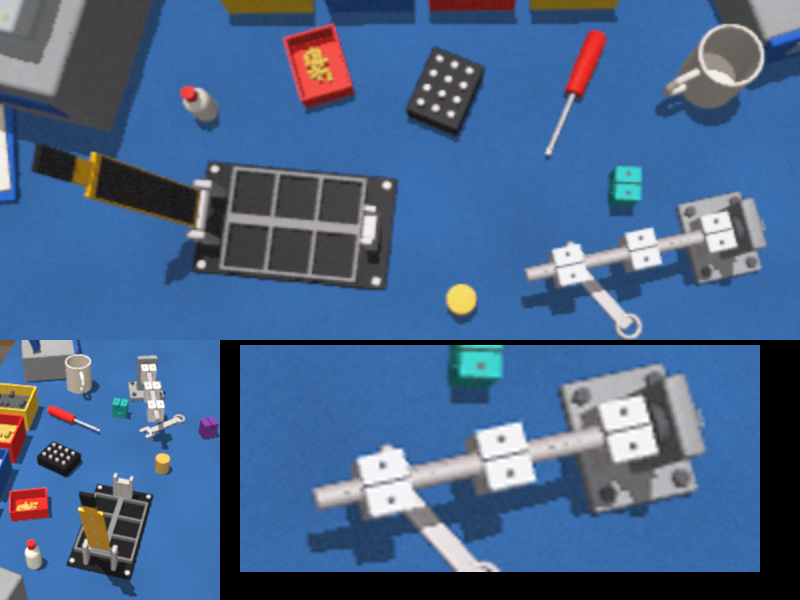

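Three white blocks hang on the rod (top picture px ≈ (375,222), (411,214), (449,206)). The turquoise block at (403,182) and the purple one in the side view stand on the table and are look-alikes, so I leave them. The carrier is at px (199,197), its bar leaning back to the left. Now the geometry.

```bash
cat >> h.py <<'E'
def rodfit(w):
    m=(w[...,2]>.098)&(w[...,2]<.122)&(abs(w[...,0]-.475)<.09)&(w[...,1]<-.1)&(w[...,1]>-.40)
    return w[m]
def carrier(w):
    m=(w[...,2]>.0125)&(w[...,2]<.021)&(abs(w[...,0]-.535)<.12)&(abs(w[...,1]-.18)<.16)
    q=w[m][:,:2]; return q
E
python3 - <<'E'
from h import *
for n in('top','side'):
    p=snap(n);w=cloud(p)
    q=carrier(w); r=cv2.minAreaRect((q*1000).astype('f4')); print(n,len(q),r)
    # rod
    q=rodfit(w); 
    t=q[q[:,2]<.1115] if 0 else q
    (vx,vy,x0,y0)=cv2.fitLine((q[:,:2]).astype('f4'),cv2.DIST_HUBER,0,.001,.001).ravel()
    if vy<0: vx,vy=-vx,-vy
    print('line',vx,vy,x0,y0,len(q),'angle',np.degrees(np.arctan2(-vx,vy)))
    s=(q[:,0]-x0)*vx+(q[:,1]-y0)*vy; d=-(q[:,0]-x0)*vy+(q[:,1]-y0)*vx
    for a in np.arange(-.16,.2,.008):
        k=(s>=a)&(s<a+.008)
        if k.sum()>2: print(round(a,3),k.sum(),'across',np.round([d[k].min(),d[k].max()],3),'z',round(np.median(q[k,2]),4))
    b=[d for d in nets.silhouettes(p,'bar')][0]; qb=w[b['region']]; i=np.nanargmax(qb[:,2]); print('bartop',qb[i])
E
```

```text
top 950 ((530.7388305664062, 150.94215393066406), (219.5493927001953, 128.50927734375), 83.92195892333984)
line -0.20675643 0.9783924 0.48514873 -0.25298536 1427 angle 11.932337
-0.136 4 across [-0.004  0.007] z 0.1124
-0.112 99 across [-0.027  0.028] z 0.113
-0.104 48 across [-0.016  0.018] z 0.1114
-0.096 64 across [-0.02  0.02] z 0.1142
-0.088 67 across [-0.02  0.02] z 0.1141
-0.08 65 across [-0.02  0.02] z 0.1146
-0.072 87 across [-0.02  0.02] z 0.1136
-0.064 28 across [-0.008  0.007] z 0.1063
-0.056 26 across [-0.008  0.007] z 0.1063
-0.048 25 across [-0.007  0.007] z 0.1073
-0.04 25 across [-0.008  0.007] z 0.1075
-0.032 26 across [-0.008  0.008] z 0.1071
-0.024 28 across [-0.008  0.007] z 0.1066
-0.016 38 across [-0.019  0.02 ] z 0.114
-0.008 64 across [-0.02  0.02] z 0.1143
0.0 71 across [-0.021  0.02 ] z 0.1145
0.008 70 across [-0.02  0.02] z 0.1145
0.016 59 across [-0.02   0.019] z 0.1091
0.024 26 across [-0.008  0.007] z 0.1068
0.032 27 across [-0.008  0.008] z 0.1063
0.04 27 across [-0.008  0.007] z 0.1066
0.048 26 across [-0.008  0.008] z 0.1068
0.056 27 across [-0.008  
[... 1287 characters left out ...]
1] z 0.1144
0.008 69 across [-0.019  0.021] z 0.1086
0.016 14 across [-0.007  0.017] z 0.1078
0.024 9 across [-0.006  0.005] z 0.1089
0.032 13 across [-0.006  0.007] z 0.1086
0.04 13 across [-0.007  0.006] z 0.1071
0.048 6 across [-0.005  0.005] z 0.1078
0.056 3 across [-0.015  0.014] z 0.1125
0.064 28 across [-0.018  0.021] z 0.1146
0.072 34 across [-0.019  0.02 ] z 0.1144
0.08 34 across [-0.019  0.016] z 0.1143
0.088 82 across [-0.019  0.021] z 0.11
0.096 17 across [-0.016  0.018] z 0.1083
0.104 14 across [-0.007  0.006] z 0.1076
0.112 11 across [-0.007  0.008] z 0.1062
0.12 21 across [-0.006  0.006] z 0.1048
0.128 8 across [-0.006  0.006] z 0.1033
bartop [0.55204101 0.32322002 0.30280257]
```

```bash
python3 - <<'E'
from h import *
for n in('top','side'):
    p=snap(n);w=cloud(p); q=carrier(w)
    r=cv2.minAreaRect((q*1000).astype('f4')); a=np.radians(r[2]); ey=np.array([np.cos(a),np.sin(a)]); ex=np.array([ey[1],-ey[0]])
    c=np.array(r[0])/1000; y=(q-c)@ey; x=(q-c)@ex
    print(n,c,ey); h,e=np.histogram(y,bins=np.arange(-.12,.12,.004)); print(list(zip(np.round(e[:-1]*1000).astype(int),h)))
    h,e=np.histogram(x,bins=np.arange(-.07,.07,.004)); print(list(zip(np.round(e[:-1]*1000).astype(int),h)))
    # catch / lugs
    m=(w[...,2]>.06)&(w[...,2]<.08)&(abs(w[...,0]-.535)<.12)&(abs(w[...,1]-.18)<.16); g=w[m][:,:2]-c
    print('tall y',np.round(np.percentile((g@ey)[g@ey<0],[2,50,98]),3),'x',np.round(np.percentile((g@ex)[g@ey<0],[2,50,98]),3))
E
```

```text
top [0.53096228 0.15401352] [0.13622379 0.99067809]
[(np.int64(-120), np.int64(0)), (np.int64(-116), np.int64(0)), (np.int64(-112), np.int64(0)), (np.int64(-108), np.int64(10)), (np.int64(-104), np.int64(1)), (np.int64(-100), np.int64(1)), (np.int64(-96), np.int64(3)), (np.int64(-92), np.int64(0)), (np.int64(-88), np.int64(6)), (np.int64(-84), np.int64(68)), (np.int64(-80), np.int64(31)), (np.int64(-76), np.int64(16)), (np.int64(-72), np.int64(15)), (np.int64(-68), np.int64(13)), (np.int64(-64), np.int64(14)), (np.int64(-60), np.int64(14)), (np.int64(-56), np.int64(18)), (np.int64(-52), np.int64(15)), (np.int64(-48), np.int64(11)), (np.int64(-44), np.int64(13)), (np.int64(-40), np.int64(15)), (np.int64(-36), np.int64(15)), (np.int64(-32), np.int64(52)), (np.int64(-28), np.int64(62)), (np.int64(-24), np.int64(19)), (np.int64(-20), np.int64(13)), (np.int64(-16), np.int64(13)), (np.int64(-12), np.int64(13)), (np.int64(-8), np.int64(13)), (np.int64(-4), np.int64(14)), (np.int64(0), np.int64(14)), (np.int64(4), np.int64(14)), (np.int64(8), np.int64(14)), (np.int64(12), np.int64(14)), (np.
[... 4048 characters left out ...]
2), np.int64(16)), (np.int64(-18), np.int64(18)), (np.int64(-14), np.int64(20)), (np.int64(-10), np.int64(26)), (np.int64(-6), np.int64(65)), (np.int64(-2), np.int64(85)), (np.int64(2), np.int64(74)), (np.int64(6), np.int64(41)), (np.int64(10), np.int64(15)), (np.int64(14), np.int64(16)), (np.int64(18), np.int64(18)), (np.int64(22), np.int64(23)), (np.int64(26), np.int64(14)), (np.int64(30), np.int64(7)), (np.int64(34), np.int64(6)), (np.int64(38), np.int64(3)), (np.int64(42), np.int64(8)), (np.int64(46), np.int64(11)), (np.int64(50), np.int64(10)), (np.int64(54), np.int64(10)), (np.int64(58), np.int64(36)), (np.int64(62), np.int64(31))]
tall y [-0.109 -0.1   -0.094] x [-0.02  -0.013  0.025]
```

```bash
cat >> h.py <<'E'
def quat(yaw): # tool down, tool x at world angle yaw (deg)
    return Ro.from_euler('z',yaw,degrees=True)*Ro.from_euler('x',180,degrees=True)
def plan(wps,step=.055,rot=10):
    """wps: (pos,yaw,claw[,step]); prints rows in tool axes/units"""
    o=env.get_obs();P=np.array(o['tcp_pos']);R=Ro.from_quat(o['tool_rot']);n=0
    for wp in wps:
        pos,yaw,cl=np.array(wp[0]),wp[1],wp[2];st=wp[3] if len(wp)>3 else step
        T=quat(yaw);T2=quat(yaw+180)
        if (R.inv()*T2).magnitude()<(R.inv()*T).magnitude(): T=T2
        k=int(max(np.ceil(np.linalg.norm(pos-P)/st),np.ceil(np.degrees((R.inv()*T).magnitude())/rot),1))
        for i in range(k):
            d=np.round(R.inv().apply((pos-P)/(k-i))/.25,3); r=np.round((R.inv()*T).as_rotvec()/np.pi/(k-i),3)
            P=P+R.apply(d*.25);R=R*Ro.from_rotvec(r*np.pi);n+=1
            print(n,d.tolist(),r.tolist(),cl)
    print('end',np.round(P,4))
E
python3 - <<'E'
from h import *
plan([((.42,.2,.25),30,1),((.4677,-.170,.22),12,1)])
E
```

```text
1 [-0.148, 0.161, -0.012] [-0.0, -0.0, 0.029] 1
2 [-0.133, 0.174, -0.012] [-0.0, -0.0, 0.029] 1
3 [-0.117, 0.185, -0.012] [-0.0, -0.0, 0.029] 1
4 [-0.099, 0.195, -0.012] [-0.0, -0.0, 0.029] 1
5 [-0.081, 0.203, -0.012] [-0.0, -0.0, 0.029] 1
6 [-0.062, 0.21, -0.012] [-0.0, -0.0, 0.029] 1
7 [-0.043, 0.215, -0.012] [-0.0, -0.0, 0.028] 1
8 [-0.024, 0.218, -0.013] [-0.0, -0.0, 0.029] 1
9 [-0.004, 0.219, -0.012] [-0.0, -0.0, 0.028] 1
10 [-0.082, 0.197, 0.017] [-0.0, -0.0, 0.014] 1
11 [-0.074, 0.2, 0.017] [-0.0, -0.0, 0.014] 1
12 [-0.065, 0.203, 0.017] [-0.0, -0.0, 0.014] 1
13 [-0.055, 0.206, 0.017] [-0.0, -0.0, 0.015] 1
14 [-0.046, 0.208, 0.017] [-0.0, -0.0, 0.014] 1
15 [-0.037, 0.21, 0.017] [-0.0, -0.0, 0.015] 1
16 [-0.026, 0.211, 0.018] [-0.0, -0.0, 0.014] 1
end [ 0.4677 -0.1699  0.2199]
```

Request:
{"fn": "apply_moves", "kwargs": {"deltas": [{"dp":[-0.148,0.161,-0.012],"rotation":[0,0,0.029],"claw":1},{"dp":[-0.133,0.174,-0.012],"rotation":[0,0,0.029],"claw":1},{"dp":[-0.117,0.185,-0.012],"rotation":[0,0,0.029],"claw":1},{"dp":[-0.099,0.195,-0.012],"rotation":[0,0,0.029],"claw":1},{"dp":[-0.081,0.203,-0.012],"rotation":[0,0,0.029],"claw":1}]}}

```text
t: 2.12
tcp_pos: [0.2981, 0.38, 0.238]
tool_rot: [0.905, 0.426, 0.0, -0.0]
force: [0.5, 0.4, -0.8]
grip_width: 0.0876
```

Request:
{"fn": "apply_moves", "kwargs": {"deltas": [{"dp":[-0.062,0.21,-0.012],"rotation":[0,0,0.029],"claw":1},{"dp":[-0.043,0.215,-0.012],"rotation":[0,0,0.028],"claw":1},{"dp":[-0.024,0.218,-0.013],"rotation":[0,0,0.029],"claw":1},{"dp":[-0.004,0.219,-0.012],"rotation":[0,0,0.028],"claw":1},{"dp":[-0.082,0.197,0.017],"rotation":[0,0,0.014],"claw":1}]}}

```text
t: 2.75
tcp_pos: [0.4287, 0.1456, 0.2463]
tool_rot: [0.972, 0.237, 0.001, 0.0]
force: [0.4, -0.6, -1.4]
grip_width: 0.088
```

Request:
{"fn": "apply_moves", "kwargs": {"deltas": [{"dp":[-0.074,0.2,0.017],"rotation":[0,0,0.014],"claw":1},{"dp":[-0.065,0.203,0.017],"rotation":[0,0,0.014],"claw":1},{"dp":[-0.055,0.206,0.017],"rotation":[0,0,0.015],"claw":1},{"dp":[-0.046,0.208,0.017],"rotation":[0,0,0.014],"claw":1},{"dp":[-0.037,0.21,0.017],"rotation":[0,0,0.015],"claw":1}]}}

```text
t: 3.38
tcp_pos: [0.461, -0.1188, 0.2247]
tool_rot: [0.992, 0.126, 0.001, -0.0]
force: [0.4, -0.8, -0.9]
grip_width: 0.0874
```

Request:
{"fn": "apply_moves", "kwargs": {"deltas": [{"dp":[-0.026,0.211,0.018],"rotation":[0,0,0.014],"claw":1},{"dp":[0,0,0],"rotation":[0,0,0],"claw":1},{"dp":[0,0,0],"rotation":[0,0,0],"claw":1},{"dp":[0,0,0],"rotation":[0,0,0],"claw":1},{"dp":[0,0,0],"rotation":[0,0,0],"claw":1}]}}

```text
t: 4.0
tcp_pos: [0.468, -0.1687, 0.22]
tool_rot: [0.994, 0.106, 0.0, -0.0]
force: [0.4, 0.2, -0.1]
grip_width: 0.0879
```

```bash
python3 - <<'E'
from h import *
p=snap('wrist');w=cloud(p);save(p,'w1.png')
q=w[(w[...,2]>.11)&(w[...,2]<.119)&(abs(w[...,0]-.475)<.08)&(w[...,1]<-.1)]
d=np.array([-.2075,.978]);e=np.array([.978,.2075]);o=np.array([.4852,-.253])
s=(q[:,:2]-o)@d;x=(q[:,:2]-o)@e
h,b=np.histogram(s,bins=np.arange(-.15,.15,.004));print([(round(a*1000),int(n)) for a,n in zip(b,h) if n])
for a in(.0845,.002):
    k=abs(s-a)<.022
    if k.sum(): print(np.percentile(s[k],[2,98]),np.percentile(x[k],[2,98]), cv2.minAreaRect((q[k,:2]*1000).astype('f4')))
plan([((.4677,-.170,.082),12,.3,.04)])
E
```

```text
[(-90, 66), (-86, 119), (-82, 142), (-78, 129), (-74, 141), (-70, 75), (-10, 2), (-6, 147), (-2, 155), (2, 161), (6, 164), (10, 166), (14, 100), (66, 132), (70, 185), (74, 212), (78, 189), (82, 193), (86, 214), (90, 185), (94, 220), (98, 1)]
[0.067857   0.09752193] [-0.02045292  0.01812166] ((466.6105651855469, -172.48495483398438), (40.019718170166016, 30.961910247802734), 12.345186233520508)
[-0.00549456  0.01565327] [-0.02059563  0.0178903 ] ((482.73565673828125, -248.4515838623047), (39.17664337158203, 22.273075103759766), 12.70544147491455)
1 [-0.001, 0.001, 0.138] [-0.0, -0.0, 0.0] 0.3
2 [-0.0, 0.001, 0.138] [-0.0, -0.0, 0.0] 0.3
3 [-0.001, 0.001, 0.138] [-0.0, -0.0, 0.0] 0.3
4 [-0.0, 0.001, 0.138] [-0.0, -0.0, 0.001] 0.3
end [ 0.4677 -0.1699  0.082 ]
```

View pics/w1.png

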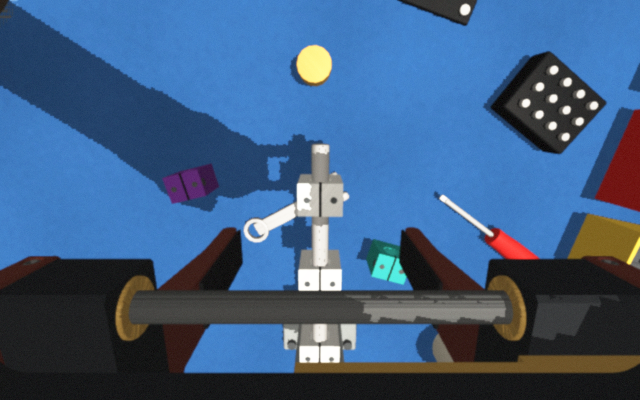

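View shows the front block at px (320,197), gripper fingers straddling the rod; purple (190,183) and turquoise (388,262) look-alikes are on the table, clear of the descent.

Request:
{"fn": "apply_moves", "kwargs": {"deltas": [{"dp":[-0.007,0.012,0.138],"rotation":[0,0,0],"claw":0.5},{"dp":[0,0,0.138],"rotation":[0,0,0],"claw":0.5},{"dp":[0,0,0.138],"rotation":[0,0,0],"claw":0.5},{"dp":[0,0,0.138],"rotation":[0,0,0],"claw":0.5},{"dp":[0,0,0],"rotation":[0,0,0],"claw":0.5}]}}

```text
t: 4.68
tcp_pos: [0.4651, -0.1724, 0.0803]
tool_rot: [0.994, 0.105, -0.002, -0.001]
force: [-0.5, 0.4, 0.4]
grip_width: 0.0656
```

Request:
{"fn": "apply_moves", "kwargs": {"deltas": [{"dp":[0,0,0],"rotation":[0,0,0],"claw":-1},{"dp":[0,0,0],"rotation":[0,0,0],"claw":-1},{"dp":[0,0,0],"rotation":[0,0,0],"claw":-1},{"dp":[0,0,0],"rotation":[0,0,0],"claw":-1},{"dp":[0,0,-0.01],"rotation":[0,0,0],"claw":-1}]}}

```text
t: 5.3
tcp_pos: [0.4667, -0.1731, 0.0847]
tool_rot: [0.994, 0.105, 0.0, -0.0]
force: [-0.4, -0.3, -1.3]
grip_width: 0.0402
```

Request:
{"fn": "apply_moves", "kwargs": {"deltas": [{"dp":[0,-0.04,0],"rotation":[0,0,0],"claw":-1},{"dp":[0,-0.08,0],"rotation":[0,0,0],"claw":-1},{"dp":[0,-0.08,0],"rotation":[0,0,0],"claw":-1},{"dp":[0,-0.1,0],"rotation":[0,0,0],"claw":-1},{"dp":[0,-0.1,0],"rotation":[0,0,0],"claw":-1}]}}

```text
t: 5.92
tcp_pos: [0.4451, -0.0741, 0.0842]
tool_rot: [0.994, 0.105, -0.0, -0.0]
force: [-0.7, -0.6, -1.1]
grip_width: 0.0398
```

```bash
python3 - <<'E'
from h import *
print(env.get_obs()['tcp_pos'],env.get_obs()['force'])
plan([((.47,-.04,.13),0,-1),((.4911,.1034,.10),-7,-1),((.4911,.1034,.05),-7,-1,.03),((.4911,.1034,.0225),-7,-1,.01)])
E
```

```text
[ 0.44511584 -0.07408861  0.084197  ] [-0.70825144 -0.62891285 -1.11799414]
1 [0.063, -0.056, -0.092] [-0.0, 0.0, 0.033] -1
2 [0.057, -0.063, -0.091] [-0.0, 0.0, 0.034] -1
3 [0.028, -0.191, 0.04] [-0.0, 0.0, 0.013] -1
4 [0.02, -0.192, 0.04] [-0.0, 0.0, 0.013] -1
5 [0.012, -0.193, 0.04] [-0.0, 0.0, 0.013] -1
6 [0.0, 0.0, 0.1] [-0.0, 0.0, -0.0] -1
7 [0.001, 0.0, 0.1] [-0.0, 0.0, -0.0] -1
8 [-0.0, 0.0, 0.037] [-0.0, 0.0, -0.0] -1
9 [-0.0, 0.0, 0.036] [-0.0, 0.0, -0.0] -1
10 [-0.0, 0.0, 0.037] [-0.0, 0.0, -0.0] -1
end [0.4912 0.1034 0.0225]
```

Request:
{"fn": "apply_moves", "kwargs": {"deltas": [{"dp":[0.063,-0.056,-0.092],"rotation":[0,0,0.033],"claw":-1},{"dp":[0.057,-0.063,-0.091],"rotation":[0,0,0.034],"claw":-1},{"dp":[0.028,-0.191,0.04],"rotation":[0,0,0.013],"claw":-1},{"dp":[0.02,-0.192,0.04],"rotation":[0,0,0.013],"claw":-1},{"dp":[0.012,-0.193,0.04],"rotation":[0,0,0.013],"claw":-1}]}}

```text
t: 6.55
tcp_pos: [0.4912, 0.1042, 0.0998]
tool_rot: [0.998, -0.062, -0.0, -0.0]
force: [0.6, 0.3, -1.2]
grip_width: 0.04
```

```bash
python3 - <<'E'
from h import *
p=snap('wrist');save(p,'w2.png');print(env.get_obs()['grip_width'])
w=cloud(p);q=carrier(w);ey=np.array([.122,.9925]);ex=np.array([ey[1],-ey[0]])
for yaw in(-6,-6.5,-7,-7.5,-8):
    a=np.radians(yaw);ex=np.array([np.cos(a),np.sin(a)]);ey=np.array([-ex[1],ex[0]])
    y=(q-[.5305,.153])@ey;x=(q-[.5305,.153])@ex
    out=[]
    for c in(-27,27,81):
        k=(abs(y*1000-c)<7); hy,b=np.histogram(y[k],bins=np.arange(-.1,.1,.001)); out.append((int(np.round(np.median(y[k])*1000)),int(hy.max()),round(b[hy.argmax()]*1000)))
    hx,b=np.histogram(x,bins=np.arange(-.08,.08,.001)); i=np.argsort(-hx)[:8]
    print(yaw,out,[(round(b[j]*1000),int(hx[j])) for j in sorted(i)])
E
```

```text
0.039747978825720405
-6 [(-29, 206, -31), (25, 251, 24), (78, 291, 78)] [(-3, 271), (-1, 284), (2, 279), (3, 275), (60, 336), (61, 275), (62, 300), (63, 279)]
-6.5 [(-29, 213, -29), (25, 239, 25), (78, 293, 79)] [(-1, 273), (1, 271), (2, 274), (3, 271), (4, 271), (60, 318), (61, 291), (62, 279)]
-7 [(-29, 214, -30), (25, 292, 25), (78, 303, 77)] [(-2, 267), (0, 269), (1, 282), (2, 270), (4, 270), (60, 265), (61, 298), (62, 296)]
-7.5 [(-29, 206, -29), (25, 255, 24), (78, 284, 78)] [(-2, 263), (-1, 267), (0, 268), (1, 271), (2, 275), (3, 266), (61, 278), (62, 279)]
-8 [(-29, 199, -30), (25, 234, 24), (78, 280, 78)] [(-3, 270), (-2, 253), (-1, 265), (0, 270), (1, 271), (2, 275), (3, 265), (61, 271)]
```

View pics/w2.png

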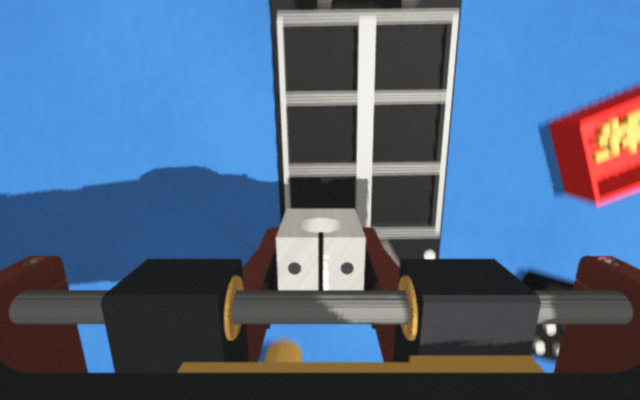

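The block is held squarely over the near-left cell (px (320,240)), and the three cell rows ahead are visible. I shift 2 mm and lower it.

Request:
{"fn": "apply_moves", "kwargs": {"deltas": [{"dp":[0,0.009,0.1],"rotation":[0,0,0],"claw":-1},{"dp":[0,0,0.1],"rotation":[0,0,0],"claw":-1},{"dp":[0,0,0.07],"rotation":[0,0,0],"claw":-1},{"dp":[0,0,0.03],"rotation":[0,0,0],"claw":-1},{"dp":[0,0,0.012],"rotation":[0,0,0],"claw":-1}]}}

```text
t: 7.22
tcp_pos: [0.4915, 0.0997, 0.0221]
tool_rot: [0.998, -0.062, -0.0, 0.0]
force: [0.6, 0.4, -1.3]
grip_width: 0.0398
```

Request:
{"fn": "apply_moves", "kwargs": {"deltas": [{"dp":[0,0,0.004],"rotation":[0,0,0],"claw":-1},{"dp":[0,0,0.003],"rotation":[0,0,0],"claw":-1},{"dp":[0,0,0],"rotation":[0,0,0],"claw":-1},{"dp":[0,0,0],"rotation":[0,0,0],"claw":-1},{"dp":[0,0,0],"rotation":[0,0,0],"claw":-1}]}}

```text
t: 7.85
tcp_pos: [0.4918, 0.0999, 0.021]
tool_rot: [0.998, -0.061, 0.0, -0.0]
force: [-2.3, -0.8, 6.2]
grip_width: 0.0398
```

Request:
{"fn": "apply_moves", "kwargs": {"deltas": [{"dp":[0,0,0],"rotation":[0,0,0],"claw":0.25},{"dp":[0,0,0],"rotation":[0,0,0],"claw":0.25},{"dp":[0,0,-0.1],"rotation":[0,0,0],"claw":0.25},{"dp":[0,0,-0.22],"rotation":[0,0,0],"claw":0.25},{"dp":[0,0,-0.22],"rotation":[0,0,0],"claw":0.25}]}}

```text
t: 8.48
tcp_pos: [0.4911, 0.0995, 0.1565]
tool_rot: [0.998, -0.062, -0.0, 0.001]
force: [1.2, 0.3, 1.0]
grip_width: 0.0553
```

```bash
python3 - <<'E'
from h import *
p=snap('top');w=cloud(p);save(p,'t2.png',(150,150,490,260),2.3)
q=rodfit(w);q=q[q[:,2]>.111];d=np.array([-.2075,.978]);o=np.array([.4852,-.253]);s=(q[:,:2]-o)@d
h,b=np.histogram(s,bins=np.arange(-.15,.15,.004));print([(round(a*1000),int(n)) for a,n in zip(b,h) if n])
m=(w[...,2]>.045)&(w[...,2]<.06)&(abs(w[...,0]-.49)<.03)&(abs(w[...,1]-.10)<.03);print(m.sum(),cv2.minAreaRect((w[m][:,:2]*1000).astype('f4')),np.median(w[m][:,2]))
plan([((.47,-.12,.17),8,.4),((.484,-.252,.15),12,.4),((.484,-.252,.082),12,.4,.035)])
E
```

```text
[(-134, 2), (-130, 1), (-118, 1), (-110, 50), (-106, 20), (-102, 11), (-98, 21), (-94, 33), (-90, 32), (-86, 32), (-82, 34), (-78, 31), (-74, 33), (-70, 35), (-66, 4), (-46, 2), (-38, 1), (-14, 16), (-10, 31), (-6, 32), (-2, 33), (2, 38), (6, 29), (10, 32), (14, 35), (18, 9), (22, 1), (54, 1), (62, 2), (102, 1), (110, 1), (126, 1), (130, 1)]
139 ((491.6761169433594, 103.4546127319336), (30.56731605529785, 40.562461853027344), 84.18896484375) 0.05252201133795753
1 [0.002, 0.177, -0.006] [-0.0, -0.0, -0.017] 0.4
2 [-0.007, 0.176, -0.007] [-0.0, -0.001, -0.017] 0.4
3 [-0.016, 0.176, -0.006] [-0.0, -0.0, -0.017] 0.4
4 [-0.026, 0.174, -0.007] [-0.0, -0.001, -0.017] 0.4
5 [-0.035, 0.173, -0.006] [-0.001, -0.0, -0.016] 0.4
6 [-0.006, 0.177, 0.027] [0.0, -0.0, -0.007] 0.4
7 [-0.01, 0.177, 0.027] [0.0, -0.0, -0.008] 0.4
8 [-0.014, 0.176, 0.026] [0.0, -0.0, -0.007] 0.4
9 [0.0, 0.0, 0.136] [0.0, -0.0, -0.0] 0.4
10 [0.0, 0.0, 0.136] [0.0, -0.0, -0.0] 0.4
end [ 0.484  -0.252   0.0821]
```

View pics/t2.png

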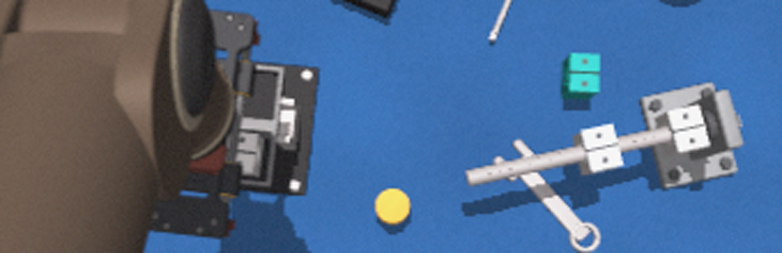

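The first block sits in the near-left cell (px (248,150)), its top at 52.5 mm as expected. Two blocks remain, at (601,147) and (688,128).

Request:
{"fn": "apply_moves", "kwargs": {"deltas": [{"dp":[0.002,0.177,-0.006],"rotation":[0,0,-0.017],"claw":0.4},{"dp":[-0.007,0.176,-0.007],"rotation":[0,0,-0.017],"claw":0.4},{"dp":[-0.016,0.176,-0.006],"rotation":[0,0,-0.017],"claw":0.4},{"dp":[-0.026,0.174,-0.007],"rotation":[0,0,-0.017],"claw":0.4},{"dp":[-0.035,0.173,-0.006],"rotation":[0,0,-0.016],"claw":0.4}]}}

```text
t: 9.15
tcp_pos: [0.4671, -0.1207, 0.1635]
tool_rot: [0.997, 0.071, 0.0, -0.0]
force: [1.1, 0.2, -0.8]
grip_width: 0.0617
```

Request:
{"fn": "apply_moves", "kwargs": {"deltas": [{"dp":[-0.006,0.177,0.027],"rotation":[0,0,-0.007],"claw":0.4},{"dp":[-0.01,0.177,0.027],"rotation":[0,0,-0.008],"claw":0.4},{"dp":[-0.014,0.176,0.026],"rotation":[0,0,-0.007],"claw":0.4},{"dp":[0,0,0],"rotation":[0,0,0],"claw":0.4},{"dp":[0,0,0],"rotation":[0,0,0],"claw":0.4}]}}

```text
t: 9.78
tcp_pos: [0.4813, -0.2508, 0.1431]
tool_rot: [0.995, 0.105, -0.0, -0.0]
force: [-0.2, 0.6, 0.0]
grip_width: 0.0615
```

Request:
{"fn": "apply_moves", "kwargs": {"deltas": [{"dp":[0.009,0.006,0.122],"rotation":[0,0,0],"claw":0.4},{"dp":[0,0,0.122],"rotation":[0,0,0],"claw":0.4},{"dp":[0,0,0],"rotation":[0,0,0],"claw":0.4},{"dp":[0,0,0],"rotation":[0,0,0],"claw":-1},{"dp":[0,0,0],"rotation":[0,0,0],"claw":-1}]}}

```text
t: 10.4
tcp_pos: [0.485, -0.2523, 0.0837]
tool_rot: [0.994, 0.105, 0.001, 0.0]
force: [-0.6, -0.5, 0.1]
grip_width: 0.0452
```

Request:
{"fn": "apply_moves", "kwargs": {"deltas": [{"dp":[0,0,0],"rotation":[0,0,0],"claw":-1},{"dp":[0,0,-0.01],"rotation":[0,0,0],"claw":-1},{"dp":[0,-0.04,0],"rotation":[0,0,0],"claw":-1},{"dp":[0,-0.08,0],"rotation":[0,0,0],"claw":-1},{"dp":[0,-0.08,0],"rotation":[0,0,0],"claw":-1}]}}

```text
t: 11.02
tcp_pos: [0.4731, -0.2024, 0.0847]
tool_rot: [0.994, 0.105, -0.0, -0.0]
force: [1.0, -0.9, 0.4]
grip_width: 0.0399
```

```bash
python3 - <<'E'
from h import *
o=env.get_obs();print(o['force'],o['grip_width'],o['tcp_pos'])
d=np.array([-.2075,.978]);P=o['tcp_pos'][:2]+d*((-.07-o['tcp_pos'][1])/.978)
c5=(.5635,.1465)
plan([((P[0],P[1],.085),12,-1,.03),((.52,-.02,.13),3,-1),((*c5,.115),-7,-1),((*c5,.04),-7,-1,.03)])
E
```

```text
[ 0.9968461  -0.93326862  0.36719464] 0.039882270544344 [ 0.47309706 -0.20237172  0.08465486]
1 [0.0, -0.108, -0.0] [-0.0, 0.0, 0.0] -1
2 [0.0, -0.108, -0.0] [-0.0, 0.0, 0.0] -1
3 [0.0, -0.108, -0.0] [-0.0, 0.0, 0.0] -1
4 [0.0, -0.109, -0.001] [-0.0, 0.0, 0.0] -1
5 [0.0, -0.108, -0.0] [-0.0, 0.0, 0.0] -1
6 [0.168, -0.067, -0.09] [-0.0, 0.0, 0.025] -1
7 [0.162, -0.079, -0.09] [-0.0, 0.0, 0.025] -1
8 [0.052, -0.164, 0.015] [-0.0, 0.0, 0.014] -1
9 [0.045, -0.166, 0.015] [-0.0, 0.0, 0.014] -1
10 [0.038, -0.168, 0.015] [-0.0, 0.0, 0.014] -1
11 [0.03, -0.17, 0.015] [-0.0, 0.0, 0.014] -1
12 [-0.0, 0.0, 0.1] [-0.0, 0.0, -0.0] -1
13 [-0.0, 0.0, 0.1] [-0.0, 0.0, -0.0] -1
14 [-0.0, 0.0, 0.1] [-0.0, 0.0, -0.0] -1
end [0.5635 0.1466 0.04  ]
```

Request:
{"fn": "apply_moves", "kwargs": {"deltas": [{"dp":[0,-0.108,0],"rotation":[0,0,0],"claw":-1},{"dp":[0,-0.108,0],"rotation":[0,0,0],"claw":-1},{"dp":[0,-0.108,0],"rotation":[0,0,0],"claw":-1},{"dp":[0,-0.109,0],"rotation":[0,0,0],"claw":-1},{"dp":[0,-0.108,0],"rotation":[0,0,0],"claw":-1}]}}

```text
t: 11.65
tcp_pos: [0.4447, -0.0698, 0.0848]
tool_rot: [0.994, 0.105, -0.0, -0.0]
force: [-0.0, 1.3, -2.0]
grip_width: 0.04
```

Request:
{"fn": "apply_moves", "kwargs": {"deltas": [{"dp":[0.168,-0.067,-0.09],"rotation":[0,0,0.025],"claw":-1},{"dp":[0.162,-0.079,-0.09],"rotation":[0,0,0.025],"claw":-1},{"dp":[0.052,-0.164,0.015],"rotation":[0,0,0.014],"claw":-1},{"dp":[0.045,-0.166,0.015],"rotation":[0,0,0.014],"claw":-1},{"dp":[0.038,-0.168,0.015],"rotation":[0,0,0.014],"claw":-1}]}}

```text
t: 12.28
tcp_pos: [0.5528, 0.1056, 0.1184]
tool_rot: [0.999, -0.04, -0.0, -0.0]
force: [0.1, 0.2, -0.4]
grip_width: 0.0399
```

Request:
{"fn": "apply_moves", "kwargs": {"deltas": [{"dp":[0.03,-0.17,0.015],"rotation":[0,0,0.014],"claw":-1},{"dp":[0,0,0.1],"rotation":[0,0,0],"claw":-1},{"dp":[0,0,0.1],"rotation":[0,0,0],"claw":-1},{"dp":[0,0,0.06],"rotation":[0,0,0],"claw":-1},{"dp":[0,0,0],"rotation":[0,0,0],"claw":-1}]}}

```text
t: 12.9
tcp_pos: [0.5631, 0.1453, 0.049]
tool_rot: [0.998, -0.061, -0.001, 0.0]
force: [-0.3, -1.1, -1.4]
grip_width: 0.04
```

Request:
{"fn": "apply_moves", "kwargs": {"deltas": [{"dp":[0,0,0.06],"rotation":[0,0,0],"claw":-1},{"dp":[0,0,0.035],"rotation":[0,0,0],"claw":-1},{"dp":[0,0,0.01],"rotation":[0,0,0],"claw":-1},{"dp":[0,0,0.005],"rotation":[0,0,0],"claw":-1},{"dp":[0,0,0],"rotation":[0,0,0],"claw":-1}]}}

```text
t: 13.52
tcp_pos: [0.5642, 0.1455, 0.0226]
tool_rot: [0.998, -0.061, 0.0, -0.0]
force: [0.1, 0.1, -0.5]
grip_width: 0.04
```

Request:
{"fn": "apply_moves", "kwargs": {"deltas": [{"dp":[0,0,0.005],"rotation":[0,0,0],"claw":-1},{"dp":[0,0,0.002],"rotation":[0,0,0],"claw":-1},{"dp":[0,0,0],"rotation":[0,0,0],"claw":-1},{"dp":[0,0,0],"rotation":[0,0,0],"claw":-1},{"dp":[0,0,0],"rotation":[0,0,0],"claw":-1}]}}

```text
t: 14.15
tcp_pos: [0.5643, 0.1456, 0.0216]
tool_rot: [0.998, -0.061, 0.0, -0.0]
force: [-3.1, 0.0, 7.5]
grip_width: 0.04
```

Request:
{"fn": "apply_moves", "kwargs": {"deltas": [{"dp":[0,0,0],"rotation":[0,0,0],"claw":0.25},{"dp":[0,0,0],"rotation":[0,0,0],"claw":0.25},{"dp":[0,0,-0.1],"rotation":[0,0,0],"claw":0.25},{"dp":[0,0,-0.22],"rotation":[0,0,0],"claw":0.25},{"dp":[0,0,-0.22],"rotation":[0,0,0],"claw":0.25}]}}

```text
t: 14.78
tcp_pos: [0.5637, 0.1452, 0.1568]
tool_rot: [0.998, -0.062, -0.0, 0.0]
force: [1.2, 0.7, 0.0]
grip_width: 0.055
```

```bash
cat > chk.py <<'E'
from h import *
def blocks(p):
    w=cloud(p);o=np.array([.5305,.1515]);a=np.radians(-7);ex=np.array([np.cos(a),np.sin(a)]);ey=np.array([-ex[1],ex[0]])
    m=((w[...,2]>.045)&(w[...,2]<.06)).astype('uint8')
    X=(w[...,:2]-o)@ex;Y=(w[...,:2]-o)@ey
    m[(abs(X)>.066)|(abs(Y)>.084)|np.isnan(X)]=0
    n,l,st,_=cv2.connectedComponentsWithStats(m)
    for i in range(1,n):
        if st[i,4]>30: k=l==i; r=cv2.minAreaRect((np.stack([X[k],Y[k]],1)*1000).astype('f4')); print('blk',st[i,4],np.round(r[0],1),np.round(r[1],1),round(r[2],1),'z',round(float(np.median(w[k][:,2])),4))
E
python3 - <<'E'
from chk import *
p=snap('top');w=cloud(p);blocks(p)
q=rodfit(w);q=q[q[:,2]>.111];d=np.array([-.2075,.978]);o=np.array([.4852,-.253]);s=(q[:,:2]-o)@d
h,b=np.histogram(s,bins=np.arange(-.15,.15,.004));print([(round(a*1000),int(n)) for a,n in zip(b,h) if n])
save(p,'t3.png',(150,150,490,260),2)
plan([((.49,-.12,.17),5,.4),((.502,-.330,.165),12,.4)])
E
```

```text
blk 210 [33.5  0.3] [41.3 29.9] 1.1 z 0.0524
blk 227 [-32.7 -52.4] [40.8 30. ] 1.1 z 0.0526
[(-134, 1), (-118, 1), (-114, 1), (-110, 51), (-106, 17), (-102, 12), (-98, 17), (-94, 38), (-90, 32), (-86, 36), (-82, 31), (-78, 31), (-74, 34), (-70, 34), (-66, 6), (-46, 1), (-38, 2), (10, 1), (50, 1), (110, 2)]
1 [-0.029, 0.182, -0.005] [-0.0, -0.0, -0.011] 0.4
2 [-0.036, 0.181, -0.005] [-0.0, -0.0, -0.011] 0.4
3 [-0.042, 0.179, -0.005] [-0.0, -0.001, -0.011] 0.4
4 [-0.048, 0.178, -0.005] [-0.0, -0.0, -0.011] 0.4
5 [-0.054, 0.176, -0.005] [-0.0, -0.001, -0.012] 0.4
6 [-0.06, 0.173, -0.005] [-0.001, -0.0, -0.011] 0.4
7 [-0.006, 0.21, 0.005] [0.0, -0.0, -0.01] 0.4
8 [-0.013, 0.21, 0.005] [0.0, -0.0, -0.01] 0.4
9 [-0.019, 0.21, 0.005] [0.0, -0.0, -0.01] 0.4
10 [-0.026, 0.209, 0.006] [0.0, -0.0, -0.009] 0.4
end [ 0.502  -0.3301  0.1649]
```

Request:
{"fn": "apply_moves", "kwargs": {"deltas": [{"dp":[-0.029,0.182,-0.005],"rotation":[0,0,-0.011],"claw":0.4},{"dp":[-0.036,0.181,-0.005],"rotation":[0,0,-0.011],"claw":0.4},{"dp":[-0.042,0.179,-0.005],"rotation":[0,0,-0.011],"claw":0.4},{"dp":[-0.048,0.178,-0.005],"rotation":[0,0,-0.011],"claw":0.4},{"dp":[-0.054,0.176,-0.005],"rotation":[0,0,-0.012],"claw":0.4}]}}

```text
t: 15.45
tcp_pos: [0.4993, -0.077, 0.1619]
tool_rot: [1.0, 0.027, 0.0, -0.0]
force: [0.4, -1.0, -0.7]
grip_width: 0.0618
```

Request:
{"fn": "apply_moves", "kwargs": {"deltas": [{"dp":[-0.06,0.173,-0.005],"rotation":[0,0,-0.011],"claw":0.4},{"dp":[-0.006,0.21,0.005],"rotation":[0,0,-0.01],"claw":0.4},{"dp":[-0.013,0.21,0.005],"rotation":[0,0,-0.01],"claw":0.4},{"dp":[-0.019,0.21,0.005],"rotation":[0,0,-0.01],"claw":0.4},{"dp":[-0.026,0.209,0.006],"rotation":[0,0,-0.009],"claw":0.4}]}}

```text
t: 16.08
tcp_pos: [0.4995, -0.3314, 0.1575]
tool_rot: [0.994, 0.106, 0.0, -0.0]
force: [-0.5, 0.3, -0.3]
grip_width: 0.0615
```

```bash
python3 - <<'E'
from h import *
plan([((.501,-.333,.082),12,.4,.045),((.501,-.333,.082),12,.4)])
E
```

```text
1 [0.002, 0.004, 0.151] [-0.0, -0.0, 0.0] 0.4
2 [0.002, 0.004, 0.151] [-0.0, -0.0, 0.001] 0.4
3 [0.0, -0.0, 0.0] [-0.0, -0.0, -0.0] 0.4
end [ 0.5009 -0.3331  0.082 ]
```

Request:
{"fn": "apply_moves", "kwargs": {"deltas": [{"dp":[0.002,0.004,0.15],"rotation":[0,0,0],"claw":0.4},{"dp":[0.002,0.004,0.15],"rotation":[0,0,0],"claw":0.4},{"dp":[0,0,0],"rotation":[0,0,0],"claw":0.4},{"dp":[0,0,0],"rotation":[0,0,0],"claw":-1},{"dp":[0,0,0],"rotation":[0,0,0],"claw":-1}]}}

```text
t: 16.7
tcp_pos: [0.5017, -0.332, 0.0845]
tool_rot: [0.994, 0.105, 0.001, 0.001]
force: [-0.4, 0.9, 0.6]
grip_width: 0.0451
```

Request:
{"fn": "apply_moves", "kwargs": {"deltas": [{"dp":[0,0,0],"rotation":[0,0,0],"claw":-1},{"dp":[0,0,-0.01],"rotation":[0,0,0],"claw":-1},{"dp":[0,-0.04,0],"rotation":[0,0,0],"claw":-1},{"dp":[0,-0.08,0],"rotation":[0,0,0],"claw":-1},{"dp":[0,-0.08,0],"rotation":[0,0,0],"claw":-1}]}}

```text
t: 17.32
tcp_pos: [0.4899, -0.2813, 0.0851]
tool_rot: [0.994, 0.105, -0.0, -0.0]
force: [0.8, -0.6, -1.0]
grip_width: 0.0396
```

```bash
python3 - <<'E'
from h import *
o=env.get_obs();print(o['force'],o['grip_width'],o['tcp_pos'])
d=np.array([-.2075,.978]);P=o['tcp_pos'][:2]+d*((-.07-o['tcp_pos'][1])/.978)
c=(.5567,.0940)
plan([((P[0],P[1],.085),12,-1,.032),((.52,-.02,.13),3,-1),((*c,.115),-7,-1),((*c,.05),-7,-1,.03)])
E
```

```text
[ 0.76661517 -0.63081205 -0.97541987] 0.03962724048721471 [ 0.48988004 -0.28129499  0.08513273]
1 [0.0, -0.123, 0.0] [-0.0, 0.0, 0.0] -1
2 [0.0, -0.123, 0.0] [-0.0, 0.0, 0.0] -1
3 [0.0, -0.124, 0.0] [-0.0, 0.0, 0.0] -1
4 [0.0, -0.123, 0.0] [-0.0, 0.0, 0.0] -1
5 [0.0, -0.124, 0.0] [-0.0, 0.0, 0.0] -1
6 [0.001, -0.123, 0.001] [-0.0, 0.0, 0.0] -1
7 [0.0, -0.124, 0.0] [-0.0, 0.0, 0.0] -1
8 [0.167, -0.067, -0.09] [-0.0, 0.0, 0.025] -1
9 [0.162, -0.079, -0.09] [-0.0, 0.0, 0.025] -1
10 [0.057, -0.149, 0.02] [-0.0, 0.0, 0.019] -1
11 [0.048, -0.152, 0.02] [-0.0, 0.0, 0.018] -1
12 [0.039, -0.155, 0.02] [-0.0, 0.0, 0.019] -1
13 [0.0, -0.0, 0.087] [-0.0, 0.0, -0.0] -1
14 [0.0, -0.0, 0.087] [-0.0, 0.0, -0.0] -1
15 [0.0, -0.0, 0.086] [-0.0, 0.0, -0.0] -1
end [0.5566 0.0939 0.0501]
```

Request:
{"fn": "apply_moves", "kwargs": {"deltas": [{"dp":[0,-0.123,0],"rotation":[0,0,0],"claw":-1},{"dp":[0,-0.123,0],"rotation":[0,0,0],"claw":-1},{"dp":[0,-0.124,0],"rotation":[0,0,0],"claw":-1},{"dp":[0,-0.123,0],"rotation":[0,0,0],"claw":-1},{"dp":[0,-0.124,0],"rotation":[0,0,0],"claw":-1}]}}

```text
t: 17.95
tcp_pos: [0.4575, -0.1301, 0.0853]
tool_rot: [0.994, 0.105, -0.0, -0.0]
force: [-0.5, 0.5, -0.8]
grip_width: 0.0399
```

Request:
{"fn": "apply_moves", "kwargs": {"deltas": [{"dp":[0,-0.123,0],"rotation":[0,0,0],"claw":-1},{"dp":[0,-0.124,0],"rotation":[0,0,0],"claw":-1},{"dp":[0.167,-0.067,-0.09],"rotation":[0,0,0.025],"claw":-1},{"dp":[0.162,-0.079,-0.09],"rotation":[0,0,0.025],"claw":-1},{"dp":[0.057,-0.149,0.02],"rotation":[0,0,0.019],"claw":-1}]}}

```text
t: 18.58
tcp_pos: [0.5353, 0.0175, 0.1273]
tool_rot: [1.0, -0.005, 0.002, -0.0]
force: [-0.0, -0.2, -1.5]
grip_width: 0.0398
```

Request:
{"fn": "apply_moves", "kwargs": {"deltas": [{"dp":[0.048,-0.152,0.02],"rotation":[0,0,0.018],"claw":-1},{"dp":[0.039,-0.155,0.02],"rotation":[0,0,0.019],"claw":-1},{"dp":[0,0,0.08],"rotation":[0,0,0],"claw":-1},{"dp":[0,0,0.1],"rotation":[0,0,0],"claw":-1},{"dp":[0,0,0.05],"rotation":[0,0,0],"claw":-1}]}}

```text
t: 19.2
tcp_pos: [0.5554, 0.0919, 0.0564]
tool_rot: [0.998, -0.061, -0.001, 0.0]
force: [-0.1, -0.0, -0.3]
grip_width: 0.0398
```

Request:
{"fn": "apply_moves", "kwargs": {"deltas": [{"dp":[0.005,-0.01,0.06],"rotation":[0,0,0],"claw":-1},{"dp":[0,0,0.05],"rotation":[0,0,0],"claw":-1},{"dp":[0,0,0.02],"rotation":[0,0,0],"claw":-1},{"dp":[0,0,0.004],"rotation":[0,0,0],"claw":-1},{"dp":[0,0,0],"rotation":[0,0,0],"claw":-1}]}}

```text
t: 19.82
tcp_pos: [0.5588, 0.0948, 0.0248]
tool_rot: [0.998, -0.061, 0.0, -0.0]
force: [0.0, 0.2, -1.8]
grip_width: 0.0397
```

Request:
{"fn": "apply_moves", "kwargs": {"deltas": [{"dp":[0,0,0.006],"rotation":[0,0,0],"claw":-1},{"dp":[0,0,0.004],"rotation":[0,0,0],"claw":-1},{"dp":[0,0,0.002],"rotation":[0,0,0],"claw":-1},{"dp":[0,0,0],"rotation":[0,0,0],"claw":-1},{"dp":[0,0,0],"rotation":[0,0,0],"claw":-1}]}}

```text
t: 20.45
tcp_pos: [0.5586, 0.095, 0.0224]
tool_rot: [0.998, -0.061, 0.0, -0.001]
force: [-4.2, 0.6, 10.3]
grip_width: 0.0396
```

Contact with the floor. I release and lift, then check the placing and measure the bar.

Request:
{"fn": "apply_moves", "kwargs": {"deltas": [{"dp":[0,0,0],"rotation":[0,0,0],"claw":0.12},{"dp":[0,0,0],"rotation":[0,0,0],"claw":0.12},{"dp":[0,0,-0.08],"rotation":[0,0,0],"claw":0.12},{"dp":[0,0,-0.22],"rotation":[0,0,0],"claw":0.12},{"dp":[0,0,-0.22],"rotation":[0,0,0],"claw":0.12}]}}

```text
t: 21.08
tcp_pos: [0.5583, 0.0943, 0.1538]
tool_rot: [0.998, -0.062, -0.0, 0.0]
force: [0.5, 0.7, 0.0]
grip_width: 0.049
```

```bash
python3 - <<'E'
from chk import *
o=np.array([.5305,.1515]);a=np.radians(-7);ex=np.array([np.cos(a),np.sin(a)]);ey=np.array([-ex[1],ex[0]])
for n in('top','side'):
    p=snap(n);w=cloud(p);print(n);blocks(p);save(p,n+'4.png')
    X=(w[...,:2]-o)@ex;Y=(w[...,:2]-o)@ey;Z=w[...,2]
    k=(abs(X)<.03)&(Y>.09)&(Y<.3)&(Z>.08)&(Z<.33); 
    if k.sum()>20:
        yz=np.stack([Y[k],Z[k]],1); l=cv2.fitLine(yz.astype('f4'),cv2.DIST_HUBER,0,.001,.001).ravel();print(k.sum(),'bar dir',l,'angle',np.degrees(np.arctan2(l[1],-l[0])))
        for z in np.arange(.08,.33,.02):
            j=k&(Z>z)&(Z<z+.02)
            if j.any(): print(round(z,2),np.round([Y[j].min(),Y[j].max(),X[j].min(),X[j].max()],3))
E
```

```text
top
blk 135 [ 33.9 -57.1] [40.5 23.7] 0.1 z 0.0526
blk 178 [-32.8 -52.5] [29.7 40.7] 89.5 z 0.0527
119 bar dir [0.39205286 0.9199427  0.16613215 0.2956123 ] angle 113.08228
0.28 [ 0.162  0.174 -0.015  0.01 ]
0.3 [ 0.165  0.173 -0.015  0.009]
side
blk 216 [ 34.7 -55.5] [41.2 34.3] 0.6 z 0.0523
blk 224 [-32.5 -52.7] [35.8 40.3] 87.4 z 0.0524
blk 90 [27.4 -1.6] [30.3 28.7] 87.0 z 0.0521
1084 bar dir [0.272176   0.9622475  0.13835718 0.18252032] angle 105.793785
0.08 [ 0.109  0.117 -0.023  0.021]
0.1 [ 0.111  0.121 -0.023  0.021]
0.12 [ 0.117  0.126 -0.023  0.02 ]
0.14 [ 0.123  0.134 -0.023  0.02 ]
0.16 [ 0.13   0.139 -0.023  0.02 ]
0.18 [ 0.137  0.144 -0.024  0.021]
0.2 [ 0.141  0.151 -0.024  0.019]
0.22 [ 0.148  0.155 -0.024  0.02 ]
0.24 [ 0.15   0.161 -0.02   0.01 ]
0.26 [ 0.157  0.167 -0.015  0.01 ]
0.28 [ 0.161  0.173 -0.015  0.01 ]
0.3 [ 0.164  0.173 -0.014  0.009]
```

```bash
cat > arc.py <<'E'
from h import *
O=np.array([.5305,.1515]);a=np.radians(-7);ex=np.array([np.cos(a),np.sin(a)]);ey=np.array([-ex[1],ex[0]])
def W(y,z,x=-.001): return (*(O+ex*x+ey*y),z)
def tcp(th,gap=0,rho=.238):
    t=np.radians(th); return W(.1-rho*np.cos(t)+(.0035+gap)*np.sin(t)+.010,.059+rho*np.sin(t)+(.0035+gap)*np.cos(t))
E
python3 - <<'E'
from arc import *
print(tcp(106,.02),tcp(0))
plan([(W(-.05,.34),-7,-1),(W(.215,.345),-7,-1),(W(.215,.28),-7,-1)])
E
```

```text
(np.float64(0.5536609023884321), np.float64(0.3483359216840206), np.float64(0.28130280577162037)) (np.float64(0.5139081778924998), np.float64(0.024575961933315932), np.float64(0.0625))
1 [-0.038, -0.004, -0.182] [-0.0, -0.001, -0.0] -1
2 [-0.038, -0.003, -0.182] [-0.0, -0.001, -0.0] -1
3 [-0.038, -0.004, -0.183] [-0.001, -0.0, -0.0] -1
4 [-0.039, -0.003, -0.182] [-0.0, -0.001, -0.001] -1
5 [0.0, -0.212, -0.004] [-0.0, 0.0, 0.0] -1
6 [0.0, -0.212, -0.004] [-0.0, 0.0, 0.0] -1
7 [0.0, -0.212, -0.004] [-0.0, 0.0, 0.0] -1
8 [0.001, -0.212, -0.004] [-0.0, 0.0, 0.0] -1
9 [0.0, -0.212, -0.004] [-0.0, 0.0, 0.0] -1
10 [0.0, 0.0, 0.13] [-0.0, 0.0, 0.0] -1
11 [0.001, 0.0, 0.13] [-0.0, 0.0, 0.0] -1
end [0.5558 0.3651 0.2801]
```

Request:
{"fn": "apply_moves", "kwargs": {"deltas": [{"dp":[-0.038,-0.004,-0.182],"rotation":[0,0,0],"claw":-1},{"dp":[-0.038,-0.004,-0.182],"rotation":[0,0,0],"claw":-1},{"dp":[-0.038,-0.004,-0.182],"rotation":[0,0,0],"claw":-1},{"dp":[-0.038,-0.004,-0.182],"rotation":[0,0,0],"claw":-1},{"dp":[0,0,0],"rotation":[0,0,0],"claw":-1}]}}

```text
t: 21.8
tcp_pos: [0.5222, 0.1031, 0.3369]
tool_rot: [0.998, -0.061, 0.002, -0.002]
force: [-0.0, 0.8, -1.3]
grip_width: 0.0029
```

Request:
{"fn": "apply_moves", "kwargs": {"deltas": [{"dp":[0,-0.212,-0.004],"rotation":[0,0,0],"claw":-1},{"dp":[0,-0.212,-0.004],"rotation":[0,0,0],"claw":-1},{"dp":[0,-0.212,-0.004],"rotation":[0,0,0],"claw":-1},{"dp":[0,-0.212,-0.004],"rotation":[0,0,0],"claw":-1},{"dp":[0,-0.212,-0.004],"rotation":[0,0,0],"claw":-1}]}}

```text
t: 22.42
tcp_pos: [0.5535, 0.3678, 0.3375]
tool_rot: [0.998, -0.062, -0.001, 0.0]
force: [0.4, -0.4, 1.1]
grip_width: 0.0005
```

Request:
{"fn": "apply_moves", "kwargs": {"deltas": [{"dp":[0,0,0.13],"rotation":[0,0,0],"claw":-1},{"dp":[0,0,0.13],"rotation":[0,0,0],"claw":-1},{"dp":[0,0,0],"rotation":[0,0,0],"claw":-1},{"dp":[0,0,0],"rotation":[0,0,0],"claw":-1},{"dp":[0,0,0],"rotation":[0,0,0],"claw":-1}]}}

```text
t: 23.05
tcp_pos: [0.5544, 0.3664, 0.275]
tool_rot: [0.998, -0.062, 0.001, -0.001]
force: [-0.4, 0.1, 1.4]
grip_width: 0.0006
```

```bash
python3 - <<'E'
from chk import *
from arc import *
a=snap('top');b=snap('side')
for p in(a,b): blocks(p); print()
x=cv2.resize(a['image'][130:260,90:490],(800,260));y=cv2.resize(b['image'][200:370,220:420],(400,340))
c=np.zeros((600,800,3),np.uint8);c[:260]=x;c[260:,:400]=y;cv2.imwrite('pics/c5.png',c[...,::-1])
plan([(tcp(t),-7,-1,.06) for t in(106,95,84,73,62,51,40,30,20,10,3)])
E
```

```text
blk 224 [33.5  0.4] [30.9 40.8] 89.6 z 0.0526
blk 223 [ 33.9 -54.1] [41.  30.4] 0.7 z 0.0526
blk 225 [-32.9 -52.5] [40.6 30.4] 1.2 z 0.0527

blk 130 [-40.7 -53.2] [33.3 23.6] 89.5 z 0.0521
blk 42 [ 35.9 -41.1] [35.9  7.2] 5.1 z 0.0506
blk 57 [25.9  2.2] [25.4 24.2] 89.4 z 0.0524

1 [0.007, 0.149, -0.049] [-0.0, -0.0, -0.0] -1
2 [0.0, 0.179, -0.036] [-0.0, -0.0, -0.0] -1
3 [0.0, 0.183, -0.002] [-0.0, -0.0, -0.0] -1
4 [0.0, 0.179, 0.034] [-0.0, -0.0, -0.0] -1
5 [0.001, 0.17, 0.067] [-0.0, -0.0, -0.0] -1
6 [-0.0, 0.154, 0.098] [-0.0, -0.0, -0.0] -1
7 [-0.0, 0.132, 0.126] [-0.0, -0.0, -0.0] -1
8 [-0.001, 0.097, 0.135] [-0.0, -0.0, -0.0] -1
9 [0.0, 0.073, 0.149] [-0.0, -0.0, -0.0] -1
10 [0.0, 0.045, 0.159] [-0.0, -0.0, -0.0] -1
11 [0.0, 0.015, 0.116] [-0.0, -0.0, -0.0] -1
end [0.514  0.0251 0.0749]
```

View pics/c5.png

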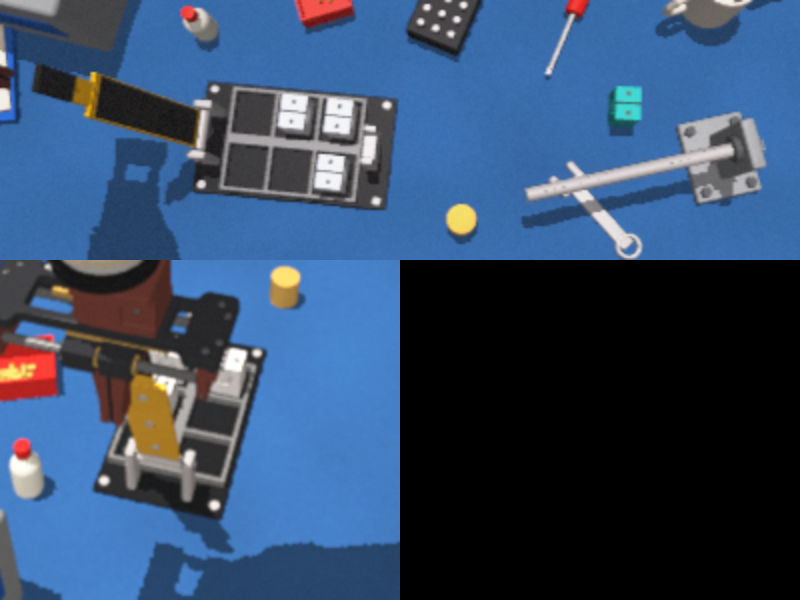

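```bash
python3 - <<'E'
from arc import *
o=env.get_obs();P=np.array(o['tcp_pos']);print(P)
L=[]
for n in('top','side'):
    p=snap(n);print(n,'cam',p['W'][:3,3])
    for X in(P,P+[0,0,.08],np.array(W(.162,.278)),np.array(W(.1,.059))):
        c=p['R']@X+p['t'];u=p['mtx']@c/c[2];print(np.round(u[:2]),round(c[2],3),p['range_z'][int(u[1]),int(u[0])])
    save(p,n+'6.png')
    L.append(cv2.resize(p['image'],(400,250)) if n=='top' else p['image'][150:400,150:550])
cv2.imwrite('pics/c6.png',cv2.resize(np.vstack(L)[...,::-1],(480,600)))
E
```

```text
[0.55416689 0.36649803 0.27461026]
top cam [ 0.38646807 -0.04545259  0.97405424]
[ 91. 169.] 0.719 0.70344085
[ 63. 158.] 0.64 0.60426486
[120. 171.] 0.715 0.71240735
[192. 194.] 0.93 0.9206947
side cam [0.42806205 0.84402693 0.90600607]
[278. 277.] 0.788 0.76941454
[276. 243.] 0.734 0.70200276
[287. 250.] 0.825 0.698738
[300. 299.] 1.018 1.0029126
```

View pics/c6.png

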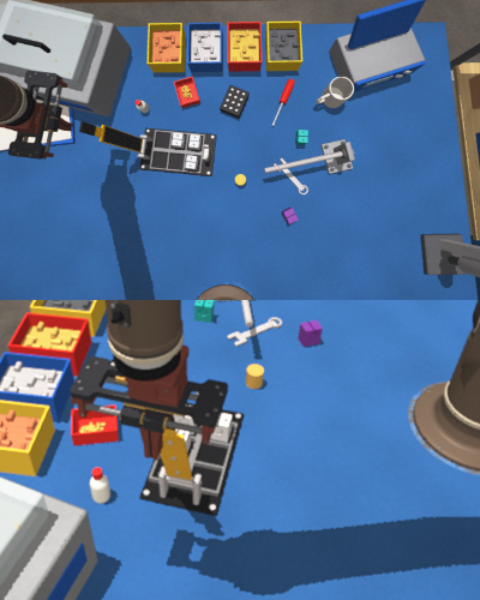

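All three blocks sit in their own cells (centres within 3 mm of the cells' centres, tops at 52.6 mm). The rod is empty, and the gripper is behind the bar (+y side) near its tip. Now I swing the bar over.

Request:
{"fn": "apply_moves", "kwargs": {"deltas": [{"dp":[0.007,0.149,-0.04],"rotation":[0,0,0],"claw":-1},{"dp":[0,0.179,-0.036],"rotation":[0,0,0],"claw":-1},{"dp":[0,0.183,-0.002],"rotation":[0,0,0],"claw":-1},{"dp":[0,0.179,0.034],"rotation":[0,0,0],"claw":-1},{"dp":[0,0,0],"rotation":[0,0,0],"claw":-1}]}}

```text
t: 23.88
tcp_pos: [0.5342, 0.1911, 0.2851]
tool_rot: [0.998, -0.064, 0.0, -0.001]
force: [-0.8, 0.4, 0.5]
grip_width: 0.0007
```

```bash
cat > bar.py <<'E'
from arc import *
def bar(n='side'):
    p=snap(n);w=cloud(p);X=(w[...,:2]-O)@ex;Y=(w[...,:2]-O)@ey;Z=w[...,2];im=p['image'].astype(int)
    k=(abs(X)<.028)&(abs(Y)<.3)&(Z>.05)&(Z<.33)&(im[...,0]>110)&(im[...,1]>70)&(im[...,2]<60)&(im[...,0]>im[...,1]+25)
    yz=np.stack([Y[k]-.1,Z[k]-.059],1);t=np.degrees(np.arctan2(yz[:,1],-yz[:,0]));r=np.hypot(*yz.T)
    print(n,k.sum(),'angle pct',np.percentile(t[r>.08],[10,50,90]) if (r>.08).any() else None,r.max() if len(r) else 0);return p
E
python3 - <<'E'
from bar import *
bar('side');p=bar('top')
plan([(tcp(t),-7,-1,.06) for t in(62,51,40,30,20,10,3)])
E
```

```text
side 1593 angle pct [71.06331057 71.88570084 73.13569233] 0.21080554589341083
top 39 angle pct [70.71337418 71.55499373 72.51490212] 0.19580952522195716
1 [0.002, 0.171, 0.056] [-0.0, -0.0, -0.0] -1
2 [0.0, 0.154, 0.098] [-0.0, -0.0, -0.0] -1
3 [0.0, 0.132, 0.126] [-0.0, -0.0, -0.0] -1
4 [0.0, 0.098, 0.135] [-0.0, -0.0, -0.0] -1
5 [0.0, 0.072, 0.149] [-0.0, -0.0, -0.0] -1
6 [0.0, 0.046, 0.159] [-0.0, -0.0, -0.0] -1
7 [0.0, 0.015, 0.116] [-0.0, -0.0, -0.0] -1
end [0.5138 0.025  0.0749]
```

The bar follows as planned (72°). I carry on down.

Request:
{"fn": "apply_moves", "kwargs": {"deltas": [{"dp":[0.002,0.171,0.056],"rotation":[0,0,0],"claw":-1},{"dp":[0,0.154,0.098],"rotation":[0,0,0],"claw":-1},{"dp":[0,0.132,0.126],"rotation":[0,0,0],"claw":-1},{"dp":[0,0.098,0.135],"rotation":[0,0,0],"claw":-1},{"dp":[0,0.072,0.149],"rotation":[0,0,0],"claw":-1}]}}

```text
t: 24.6
tcp_pos: [0.5165, 0.0401, 0.1427]
tool_rot: [0.998, -0.06, 0.001, -0.0]
force: [0.3, 0.9, 0.0]
grip_width: 0.0006
```

Request:
{"fn": "apply_moves", "kwargs": {"deltas": [{"dp":[0,0.046,0.1],"rotation":[0,0,0],"claw":-1},{"dp":[0,0.015,0.1],"rotation":[0,0,0],"claw":-1},{"dp":[0,0,0.07],"rotation":[0,0,0],"claw":-1},{"dp":[0,0,0],"rotation":[0,0,0],"claw":-1},{"dp":[0,0,0],"rotation":[0,0,0],"claw":-1}]}}

```text
t: 25.22
tcp_pos: [0.5144, 0.0248, 0.0764]
tool_rot: [0.998, -0.061, 0.0, -0.0]
force: [0.2, -0.3, -0.6]
grip_width: 0.0007
```

```bash
python3 - <<'E'
from bar import *
p=bar('side');save(p,'s7.png',(230,200,390,340),4)
plan([(tcp(0),-7,-1,.06)])
E
```

```text
side 71 angle pct [ 3.38941927  4.36271705 31.28958156] 0.2792647364711311
1 [-0.002, 0.001, 0.057] [-0.0, -0.0, 0.0] -1
end [0.5139 0.0246 0.0624]
```

View pics/s7.png

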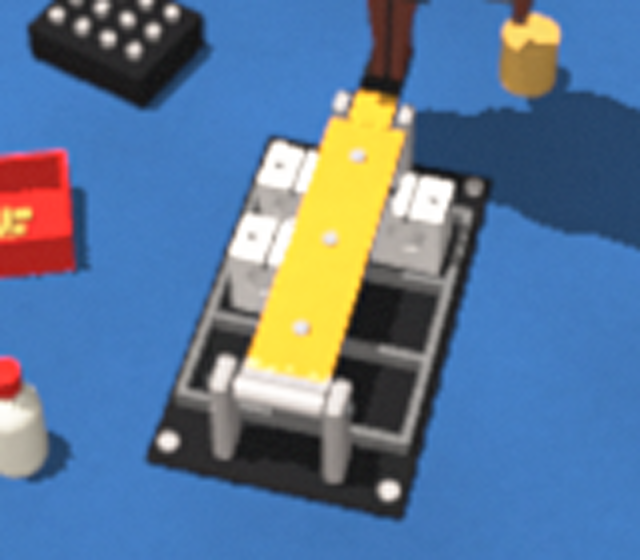

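The bar is nearly level with its end between the catch's ears (px (370,105)). I press down gently.

Request:
{"fn": "apply_moves", "kwargs": {"deltas": [{"dp":[0,0,0.03],"rotation":[0,0,0],"claw":-1},{"dp":[0,0,0.02],"rotation":[0,0,0],"claw":-1},{"dp":[0,0,0.008],"rotation":[0,0,0],"claw":-1},{"dp":[0,0,0],"rotation":[0,0,0],"claw":-1},{"dp":[0,0,0],"rotation":[0,0,0],"claw":-1}]}}

```text
t: 25.9
tcp_pos: [0.5138, 0.0246, 0.0621]
tool_rot: [0.998, -0.061, -0.0, -0.001]
force: [-3.6, 1.2, 13.5]
grip_width: 0.0005
```

Request:
{"fn": "apply_moves", "kwargs": {"deltas": [{"dp":[0,0,-0.05],"rotation":[0,0,0],"claw":-1},{"dp":[0,0,-0.15],"rotation":[0,0,0],"claw":-1},{"dp":[0,0,-0.2],"rotation":[0,0,0],"claw":-1},{"dp":[0,0.2,-0.15],"rotation":[0,0,0],"claw":-1},{"dp":[0,0.2,0],"rotation":[0,0,0],"claw":-1}]}}

```text
t: 26.52
tcp_pos: [0.5029, -0.0761, 0.2018]
tool_rot: [0.998, -0.06, 0.002, -0.0]
force: [0.5, 0.2, -0.3]
grip_width: 0.0003
```

Request:
{"fn": "apply_moves", "kwargs": {"deltas": [{"dp":[0,0.2,0],"rotation":[0,0,0],"claw":-1},{"dp":[0,0.2,0],"rotation":[0,0,0],"claw":-1},{"dp":[0,0,0],"rotation":[0,0,0],"claw":-1},{"dp":[0,0,0],"rotation":[0,0,0],"claw":-1},{"dp":[0,0,0],"rotation":[0,0,0],"claw":-1}]}}

```text
t: 27.15
tcp_pos: [0.4896, -0.1727, 0.1988]
tool_rot: [0.998, -0.06, -0.0, -0.0]
force: [-0.0, -0.4, 0.4]
grip_width: 0.0008
```

```bash
python3 - <<'E'
from bar import *
from chk import blocks
for n in('side','top'):
    p=bar(n);blocks(p)
    w=cloud(p);X=(w[...,:2]-O)@ex;Y=(w[...,:2]-O)@ey;Z=w[...,2]
    for y in(.08,.04,0,-.04,-.08,-.128):
        k=(abs(Y-y)<.012)&(abs(X)<(.018 if y>-.1 else .01))&(Z>.02); print(y,k.sum(),np.round(np.median(Z[k]),4) if k.any() else None)
    save(p,n+'8.png')
a=cv2.imread('pics/side8.png')[200:340,230:390];b=cv2.imread('pics/top8.png')[120:270,90:490]
c=np.zeros((600,800,3),np.uint8);c[:300]=cv2.resize(b,(800,300));c[300:580,:320]=cv2.resize(a,(320,280));cv2.imwrite('pics/c8.png',c)
o=env.get_obs();print(o['tcp_pos'],o['force'])
E
```

```text
side 49 angle pct [0.84484385 1.3685331  3.20895343] 0.46065652458632284
blk 147 [ 40.1 -51.7] [30.6 41. ] 5.6 z 0.0525
blk 188 [-36.1 -52.4] [35.7 33. ] 89.4 z 0.0524
blk 165 [38.6  4.3] [31.1 40.8] 2.7 z 0.0523
0.08 169 0.0625
0.04 148 0.0626
0 137 0.0625
-0.04 137 0.0623
-0.08 126 0.0628
-0.128 64 0.063
top 294 angle pct [0.51972436 1.24439051 2.42243011] 0.20562055177802543
blk 165 [35.6  0.7] [35.9 30.5] 0.6 z 0.0525
blk 163 [ 38.4 -53.7] [31.9 30.8] 0.7 z 0.0526
blk 185 [-36.7 -52.7] [32.9 30.5] 1.3 z 0.0528
0.08 155 0.0627
0.04 158 0.0625
0 159 0.0627
-0.04 156 0.0627
-0.08 149 0.0628
-0.128 87 0.0631
[ 0.48953533 -0.17281021  0.19876712] [-0.35690013 -0.13935323 -0.26031898]
```

View pics/c8.png

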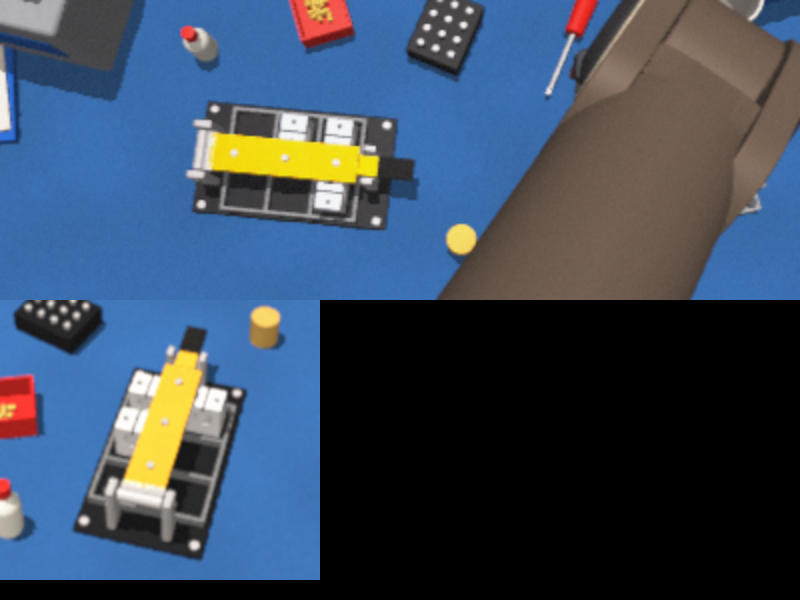

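The bar is level in the catch: its top is 62.5–63 mm high all along. The three blocks are seated and the arm is clear.

```bash
python3 -c "
from station import workorder
print(workorder.sign_off())"
```

```text
the job is handed in; nothing more can be done
None
```

I slid the three blocks on the rod off its open end and set each in its own cell (cells 1, 5 and 4). I then swung the yellow bar over from behind with the shut fingers and pressed it into the catch. I backed the arm away and handed the job in at about 27 s. The sign-off gives no verdict.

**Blocks, before the bar was closed:** in the top camera their centres were within about 3 mm of the cell centres. Their tops were at 52.6 mm, against 52 mm expected for sitting on the floor. After closing, the tops were still at 52.3–52.8 mm, though the bar then hid part of each block.

**Bar:** its top surface lay at 62.5–63 mm along its whole length, which is an angle of about 0.002 rad. My rougher colour-based angle gave 1.2–1.4° (0.02 rad); that includes the bar's own thickness, so the two agree.

**Other things on the table:** I saw none of them moved in the pictures, but I did not re-measure them. The arm hid part of the table in the last picture. Nothing was touching the arm at hand-in.

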